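# Change the cassettes in the bench shaker

### The arm

A 7-joint arm with a two-finger parallel gripper is mounted at the origin on the work surface. World frame = base frame: x ahead of the robot, y to its left, z up, the work surface at z = 0. Lengths are in mm, angles in rad, forces in N, time in s.
With the tool pointing down it reaches from about 400 to 925 mm from the base axis. Payload 5.6 kg.
Tool frame: the origin (TCP) lies between the finger pads; the fingertips stand 8 mm ahead of it and the grasp point (between the pads) lies 11 mm behind it; z points along the fingers, y is the line along which they close (so a half turn about z gives the same grasp; the last joint's range is limited). The gripper opens to 85 mm and grips with 20 to 120 N. Pads are 22 mm wide; open, the fingers measure 114 mm over their backs; the gripper's body (76 mm by 85 mm) begins 54 mm behind the grasp point. The pads swing forward as they close: fully open they stand 13 mm farther back than shut.
Start: joints at [1.283, 0.468, -0.012, 1.603, 0.006, 1.071, -0.056], TCP at [157.493, -630.638, 239.29] pointing down, gripper open.
Joint ranges: [-2.53, 2.53], [-0.31, 2.02], [-1.57, 1.55], [0.28, 2.44], [-1.29, 4.43], [0.15, 1.84], [-2.92, 2.92]. Speed limits (rad/s): [2.57, 2.57, 3.14, 3.14, 3.14, 3.14, 3.14].

### API

Orientations are given as a rotation vector (axis times angle).
In Python, from plant import arm, vision, trace, spot_point gives the robot as it stands.
- The arm moves only by the tool send_rows, never from a script. Its argument "plan" is a list of rows, each a list of 7 numbers: the finger opening in mm, from 0 to 85.4, then the shift along the tool's x, y, z in mm, then the turn, a rotation vector about the tool's x, y, z in rad. A call has 1 to 12 rows; each row shifts and turns the commanded pose from where the row before left it, along the tool's axes as they then stand; what a row does not reach is not made up. A row lasts 1/10 s, in which the tool goes at most 50 mm and 8.59 degrees, less where a joint would pass 70% of its speed; a pose out of reach is approached as far as the arm can. A call with a gripper value outside its range is refused whole. The fingers move at their own pace and stop on an object; "force" is the grip in N (left out, the last holds). Time passes only in rows, so rows that do not move let the fingers close. It gives the time, the measured TCP pose, the force, the opening and the grip force at its end, in the units of the state.
- arm.get_state(): the state, without advancing time (a new reading comes with each control period).
- vision.grab_frame(name): name is "scene" or "top"; returns the picture (480x640x3 uint8, red, green, blue); there is no depth.
- vision.calibration(name): a dict with "fx", "fy", "cx", "cy" (pixels), "R" (3x3) and "t" (3): a world point X has camera coordinates R X + t. Camera axes: x right, y down, z forward; pixel columns grow to the right and rows downward; lengths in mm; the calibration is good to about 2 mm. A picture is of the moment at which its call begins. calibration takes no time and is no camera call.
- arm.close_job(): hands the job in; it is judged then, once.
Trained networks look in the newest picture that a camera, given by its name, has taken for a name from the list of things; names that differ only in an ending like _2 or _b are one class to them, and where a whole thing is asked for, a point or a joint stands for the part that bears it (a point fixed in the world has none). Each returns a list of dicts, best first, with "confidence" (0 to 1); they miss things now and then, are a little off and sometimes report something else, mostly with a low value. They report only what shows in the picture. A call takes as long as a camera call. They do not tell look-alikes from the thing itself.
- trace(camera, target): "pixels" (480x640 bool, what is visible of it) and "box" ([left, top, right, bottom] in pixels, round what is visible of it).
- spot_point(camera, target): "location" ([column, row] in pixels: a listed point, or the origin of a listed thing).
The state is a dict: "t": time; "q": joint angles; "joint_vel": joint speeds; "joint_torque": joint torques, N m; "position": TCP position; "ee_rot": TCP orientation; "force": force on the tool from outside, world axes, zero at the start; "moment": the same for the moment, N m; "finger_gap": opening from 0.0 (shut) to 1.0 (fully open); "finger_force": force on a finger pad.
Only numpy, scipy, OpenCV 4.12 (cv2) and the standard library are available. Lean on these libraries where they do the work, as an engineer would, in place of code of your own. Each camera call takes 0.05 s, during which the arm holds its last target. There are 200 camera calls.

### The job

Change over the cassette shaker: move the jar that stands in the retaining bar's way onto the cork mat, draw the locking pin out and park it in its notch at the side of the cradle, and only then swing the bar wide open. Lift out every used cassette and lay it flat on the floor of the steel tray (side by side if there are two), slide each fresh cassette from the bench into any bay until it is fully home against the stop, then close the bar and drop the pin back in to lock it. Leave the other things on the bench where they are.

Things in the scene. Friction and masses are not known exactly. Their poses are not given: they have to be found in the camera images.
- shaker: fixed cassette shaker: dark base plate 290 mm wide, aluminium cradle with three bays, white motor housing behind (90 mm high). Origin: bench level, middle of the cradle's front edge; x points into the bays, y left, z up. Cradle floor 30 mm above the bench, sloping lip in front; bays 58 mm wide, 70 mm apart, walls from 12 mm behind the front edge, 42 mm high (60 under the roof)
- bay0 (a point): left bay: where a cassette's origin is when fully home against the hidden back stop (on the floor, 57 mm behind the front edge; the stop is at 112 mm); axes as the shaker's. A roof (underside 60, top 64 mm above the bench) covers the bay from 64 mm behind the front edge: cassettes go in flat, plain end first, rib in front of the roof
- bay1 (a point): middle bay: where a cassette's origin is when fully home against the hidden back stop (on the floor, 57 mm behind the front edge; the stop is at 112 mm); axes as the shaker's. A roof (underside 60, top 64 mm above the bench) covers the bay from 64 mm behind the front edge: cassettes go in flat, plain end first, rib in front of the roof
- bay2 (a point): right bay: where a cassette's origin is when fully home against the hidden back stop (on the floor, 57 mm behind the front edge; the stop is at 112 mm); axes as the shaker's. A roof (underside 60, top 64 mm above the bench) covers the bay from 64 mm behind the front edge: cassettes go in flat, plain end first, rib in front of the roof
- bar (a joint): steel retaining bar in front of the bays, 10 mm thick, 34 to 48 mm above the bench, hinged at its left end on a vertical axis (shaker frame x -4.5, y +126 mm); 0 rad = closed, grows as it swings out to the robot and to the left, stop at 1.9; light friction, stays where left. Reaches 269 mm from the hinge; an eye in its far end takes the pin. Closed, it is 1.5 mm from cassettes that are home
- bar_grip (a point): upright black round post on the bar for moving it, 12 mm diameter, from 48 to 89 mm above the bench, on a short bracket: 161 mm from the hinge axis along the bar and 25 mm in front of the bar's middle line; the point is 69 mm above the bench, on the post's axis
- pin: locking pin, upright: black round grip 14 mm diameter x 32 mm on a steel collar 22 mm diameter x 4 mm, over a steel shank 8 mm diameter x 28 mm long. Origin: on the axis at the collar's underside; z up to the grip (grip from 4 to 36 mm above the origin)
- pin_bore (a point): where the pin's origin is when it locks the bar: on top of the bar's eye (square hole 16 mm) above the lug on the base (square hole 12 mm, 15 mm deep, top at 33 mm) at the right end of the bar; shaker frame x -4.5, y -126 mm, 48 mm above the bench
- pin_notch (a point): parking notch: a steel fork sticking out level from the right side of the cradle, top 56 mm above the bench, 6 mm thick, slot 12 mm wide and open to the right (shaker -y). The point is on the fork's top in the slot's middle line, 10 mm from its closed end, 31 mm from its mouth (shaker frame x 50, y -147). The parked pin hangs in the slot by its collar, its origin near this point
- old0: flat aluminium tube cassette 110 (x) x 54 (y) x 22 mm high, about 200 g; on top near one end stands a black pull rib 32 (x) x 10 (y) x 28 mm high, its middle 24 mm from the middle towards -x, its top 50 mm above the underside. Origin: middle of the underside; x away from the rib, z up. One of the used cassettes: it is in a bay of the shaker at the start.
- old1: flat aluminium tube cassette 110 (x) x 54 (y) x 22 mm high, about 200 g; on top near one end stands a black pull rib 32 (x) x 10 (y) x 28 mm high, its middle 24 mm from the middle towards -x, its top 50 mm above the underside. Origin: middle of the underside; x away from the rib, z up. One of the used cassettes: it is in a bay of the shaker at the start.
- old2: flat aluminium tube cassette 110 (x) x 54 (y) x 22 mm high, about 200 g; on top near one end stands a black pull rib 32 (x) x 10 (y) x 28 mm high, its middle 24 mm from the middle towards -x, its top 50 mm above the underside. Origin: middle of the underside; x away from the rib, z up. One of the used cassettes: it is in a bay of the shaker at the start.
- new0: flat aluminium tube cassette 110 (x) x 54 (y) x 22 mm high, about 200 g; on top near one end stands a black pull rib 32 (x) x 10 (y) x 28 mm high, its middle 24 mm from the middle towards -x, its top 50 mm above the underside. Origin: middle of the underside; x away from the rib, z up. One of the fresh cassettes: it lies on the bench to the right at the start.
- new1: flat aluminium tube cassette 110 (x) x 54 (y) x 22 mm high, about 200 g; on top near one end stands a black pull rib 32 (x) x 10 (y) x 28 mm high, its middle 24 mm from the middle towards -x, its top 50 mm above the underside. Origin: middle of the underside; x away from the rib, z up. One of the fresh cassettes: it lies on the bench to the right at the start.
- new2: flat aluminium tube cassette 110 (x) x 54 (y) x 22 mm high, about 200 g; on top near one end stands a black pull rib 32 (x) x 10 (y) x 28 mm high, its middle 24 mm from the middle towards -x, its top 50 mm above the underside. Origin: middle of the underside; x away from the rib, z up. One of the fresh cassettes: it lies on the bench to the right at the start.
- tray: shallow steel tray on the bench to the left, fixed, 176 (x) x 152 (y) mm, floor 3 mm thick, rim 12 mm high and 3 mm thick. Origin: middle of the underside
- jar: squat amber screw jar with a white cap, 52 mm diameter, 60 mm high, about 160 g, standing on the bench right in front of the retaining bar, in its way. Origin: middle of the underside
- mat: round cork mat on the bench to the right of the shaker, fixed, 100 mm diameter, 3 mm thick. Origin: middle of the underside
- wash: bystander: white bottle, 60 mm diameter, 150 mm high, left of the motor housing
- tin: bystander: steel tin, 90 mm diameter, 110 mm high, near left
- tipbox: bystander: grey tip box 85 x 120 x 55 mm, near right
- beaker: bystander: small glass beaker, 64 mm diameter, 75 mm high, beyond the cork mat on the right
- driver: bystander: screwdriver 160 mm long lying on the bench, near right
- jar2: bystander: a second jar like the one to be moved, standing behind the steel tray on the left; it stays there
There are look-alikes about, which are no part of the job. Leave any pink look-alike of the old2 alone.

How it is judged:
By the outcome, as a careful person would: the job done as asked, in the order asked, and still so for the second after the job is handed in, with the robot touching nothing.
Of old0, old1, old2 only 1 to 2 are there at a start; the rules pass over those that are not, and their reading is None.
Of new0, new1, new2 only 2 to 3 are there at a start; the rules pass over those that are not, and their reading is None.
At some moment in a run one of new0, new1, new2 may be knocked a few centimetres aside while the robot is not near it.
It also fails if it takes over 210 s, if anything falls off the work surface, if the arm or the gripper's body presses on something with over 40 N, if the wrist force passes 120 N, or if a joint passes its speed limit or range.

## Working session

There is one attempt and no reset: what is moved stays moved. The work goes in short steps, Python scripts to look and compute and a tool call to move; the robot and the scene stay as the last step left them, time stands still between calls to the robot, and variables do not carry over. Pictures are saved under pics/ and viewed, at most 14 in all, crops included, and the job is handed in when it is done.

Besides the shell and the picture viewer there is one more tool, called as name(argument=value, ...), one argument or row to a line, values as JSON. send_rows: Moves the arm, as the interface text tells. Its arguments: {"type":"object","properties":{"plan":{"type":"array"},"force":{"type":"number"}},"required":["plan"]}

```bash
ls; mkdir -p pics; python3 - <<'E'
from plant import arm, vision, trace, spot_point
import cv2
s=arm.get_state(); print(s['t'],s['position'],s['ee_rot'],s['force'])
for n in('scene','top'):
    im=vision.grab_frame(n); cv2.imwrite(f'pics/{n}0.png',im[:,:,::-1])
    c=vision.calibration(n); print(n,c)
E
```

```text
pics
0.0 [ 157.32869095 -630.10069419  238.34039436] [-3.11636623e+00 -3.83253828e-01  5.57189360e-04] [-0.25079154 -0.30638336  0.2180132 ]
scene {'fx': 520.152041977388, 'fy': 520.152041977388, 'cx': 314.6579515248088, 'cy': 240.76425444171625, 'R': array([[ 0.80314964,  0.59532433, -0.02322908],
       [ 0.34708261, -0.49922582, -0.79391891],
       [-0.4842358 ,  0.62957328, -0.60757976]]), 't': array([-445.28923737, -135.32314223, 1630.50394776])}
top {'fx': 610.7245147554817, 'fy': 610.7245147554817, 'cx': 311.14510169939285, 'cy': 237.30217374922782, 'R': array([[ 0.00853057, -0.99995683,  0.00368321],
       [-0.99269679, -0.00891177, -0.12030657],
       [ 0.1203342 , -0.00263003, -0.99272995]]), 't': array([ -31.22644547,  538.31563874, 1543.04367006])}
```

View pics/scene0.png

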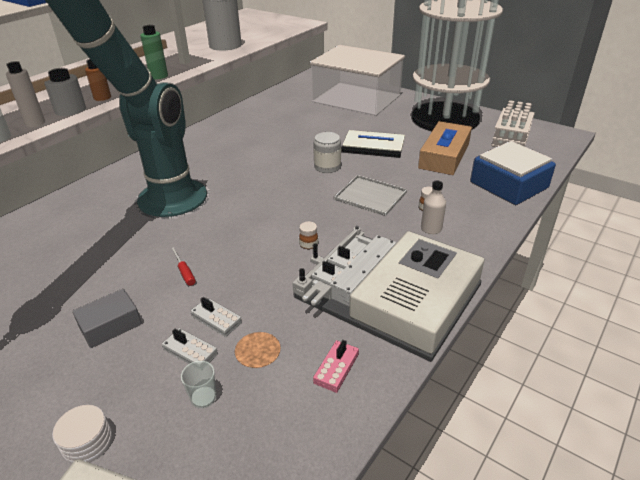

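View pics/top0.png

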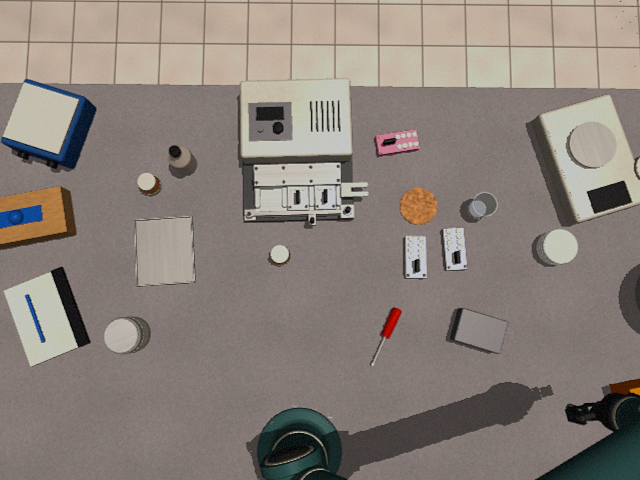

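The scene view has used cassettes in two bays, with ribs at (330,266) and (344,252). In the top view those ribs are at (297,195) and (325,195). Two white fresh cassettes lie at top (415,257) and (454,249). The pink one at top (398,142) is the look-alike. The jar to move is at (280,255), jar2 at (148,183), and the pin is near (347,211).

```bash
cat > h.py <<'E'
import numpy as np, cv2, pickle, os
from scipy.optimize import least_squares
from scipy.spatial.transform import Rotation as Rn
from plant import arm, vision, trace, spot_point
C={n:vision.calibration(n) for n in('scene','top')}
def proj(n,X):
    c=C[n]; p=np.atleast_2d(X)@c['R'].T+c['t']
    return np.c_[c['fx']*p[:,0]/p[:,2]+c['cx'],c['fy']*p[:,1]/p[:,2]+c['cy']]
def ray(n,px,z):
    c=C[n]; d=c['R'].T@np.array([(px[0]-c['cx'])/c['fx'],(px[1]-c['cy'])/c['fy'],1]); o=-c['R'].T@c['t']
    return o+d*(z-o[2])/d[2]
def tri(ps,pt):
    f=lambda X:np.r_[proj('scene',X)[0]-ps,proj('top',X)[0]-pt]
    r=least_squares(f,ray('top',pt,30)); return r.x,np.abs(r.fun).max()
def spots(name,cams=('scene','top')):
    return {n:[(np.round(d['location'],1),round(d['confidence'],2)) for d in spot_point(n,name)] for n in cams}
def grab():
    for n in('scene','top'): vision.grab_frame(n)
def S(p,x,y,z,a=0): # shaker p=(x,y,yaw) -> world
    c,s=np.cos(p[2]),np.sin(p[2]); return np.array([p[0]+c*x-s*y,p[1]+s*x+c*y,z])
def pose():
    s=arm.get_state(); R=Rn.from_rotvec(s['ee_rot']).as_matrix()
    return s,np.array(s['position']),R
def go(x,y,z,yaw,P=None):
    """print tool shift and per-row numbers from current pose to tool-down pose, yaw of tool x"""
    s,p,R=pose()
    if P is not None: p,R=P
    T=Rn.from_euler('z',yaw).as_matrix()@np.diag([1,-1,-1.])
    d=R.T@(np.array([x,y,z])-p); w=Rn.from_matrix(R.T@T).as_rotvec()
    print('shift(tool)',np.round(d,1),'turn',np.round(w,3),'minrows',int(np.ceil(max(np.linalg.norm(d)/50,np.linalg.norm(w)/.149))))
    return np.array([x,y,z]),T
E
python3 - <<'E'
from h import *
grab()
for n in ['shaker','bay0','bay1','bay2','bar','bar_grip','pin_bore','pin_notch','pin','tray','jar','mat','old0','new0','tin','driver']:
    s=spots(n); print(n)
    for k in s: print('   ',k,[(list(map(float,a)),b) for a,b in s[k]])
    try:
        X,e=tri(s['scene'][0][0],s['top'][0][0]); print('   ',np.round(X,1),round(e,1))
    except Exception as ex: print(ex)
E
```

```text
shaker
    scene [([332.4, 267.6], 0.84)]
    top [([297.8, 212.7], 0.58)]
    [606.5   8.5   2.5] 0.4
bay0
    scene [([367.6, 254.5], 0.98), ([350.8, 267.1], 0.75), ([337.8, 282.2], 0.6)]
    top [([273.1, 188.9], 0.9), ([326.4, 192.6], 0.74), ([294.8, 193.4], 0.65)]
    [666.9  75.1  29. ] 0.7
bay1
    scene [([367.6, 254.5], 0.98), ([350.8, 267.1], 0.75), ([337.8, 282.2], 0.6)]
    top [([273.1, 188.9], 0.9), ([326.4, 192.6], 0.74), ([294.8, 193.4], 0.65)]
    [666.9  75.1  29. ] 0.7
bay2
    scene [([367.6, 254.5], 0.98), ([350.8, 267.1], 0.75), ([337.8, 282.2], 0.6)]
    top [([273.1, 188.9], 0.9), ([326.4, 192.6], 0.74), ([294.8, 193.4], 0.65)]
    [666.9  75.1  29. ] 0.7Traceback (most recent call last):
  File "<stdin>", line 4, in <module>
  File "h.py", line 16, in spots
    return {n:[(np.round(d['location'],1),round(d['confidence'],2)) for d in spot_point(n,name)] for n in cams}
                                                                             ~~~~~~~~~~^^^^^^^^
ValueError: it knows: bar_grip, bay, beaker, driver, jar, mat, new, old, pin, pin_bore, pin_notch, shaker, tin, tipbox, tray, wash
```

```bash
python3 - <<'E'
from h import *
grab()
for n in ['bar_grip','pin_bore','pin_notch','pin','tray','jar','mat','old0','new0','bay1','shaker']:
    s=spots(n); print(n)
    for k in s: print('   ',k,[(list(map(float,a)),b) for a,b in s[k]])
    try:
        X,e=tri(s['scene'][0][0],s['top'][0][0]); print('   ',np.round(X,1),round(e,1))
    except Exception as ex: print(ex)
E
```

```text
bar_grip
    scene [([320.3, 247.2], 0.64), ([352.5, 265.8], 0.59)]
    top [([313.7, 216.9], 0.7)]
    [588.3 -28.5  83.6] 2.2
pin_bore
    scene [([301.7, 280.2], 0.78), ([425.8, 209.3], 0.31)]
    top [([346.6, 211.8], 0.91)]
    [ 603.6 -116.7   48.8] 0.1
pin_notch
    scene [([313.7, 290.1], 0.7), ([111.5, 324.0], 0.21)]
    top []
list index out of range
pin
    scene [([303.4, 283.5], 0.39)]
    top [([345.1, 210.4], 0.56)]
    [ 607.9 -114.3   39. ] 0.3
tray
    scene [([368.2, 195.7], 0.63)]
    top [([162.5, 249.3], 0.71), ([271.4, 191.1], 0.2)]
    [503.1 359.8   1.1] 2.2
jar
    scene [([307.9, 249.5], 0.86), ([427.0, 211.9], 0.64), ([255.9, 348.7], 0.17)]
    top [([151.4, 184.0], 0.74), ([277.8, 257.6], 0.6), ([323.9, 188.6], 0.55), ([166.7, 251.1], 0.52)]
    [559.7 312.8 -98.7] 68.8
mat
    scene [([257.6, 347.0], 0.93)]
    top [([416.4, 209.0], 0.69)]
    [ 622.1 -303.5   -0.7] 0.6
old0
    scene [([332.4, 283.9], 0.82), ([337.7, 367.1], 0.8), ([353.8, 264.4], 0.68), ([367.2, 252.7], 0.63)]
    top [([394.9, 143.9], 0.95), ([322.8, 190.0], 0.78), ([293.5, 190.1], 0.73)]
    [ 753.4 -215.5  186.5] 3.8
new0
    scene [([193.1, 348.4], 0.81), ([217.1, 320.2], 0.77), ([301.9, 280.3], 0.47)]
    top [([452.9, 250.4], 0.93), ([413.5, 256.4], 0.89), ([149.5, 182.9], 0.5), ([477.0, 208.2], 0.26)]
    [ 513.7 -394.     7.1] 1.6
bay1
    scene [([365.0, 252.5], 0.77), ([351.6, 266.3], 0.69), ([336.3, 281.4], 0.59)]
    top [([325.5, 194.1], 0.98), ([272.5, 188.3], 0.87), ([296.8, 194.2], 0.61)]
    [676.  -30.8  99.7] 17.6
shaker
    scene [([333.9, 269.2], 0.86), ([256.2, 349.1], 0.26)]
    top [([301.0, 213.4], 0.97), ([345.6, 210.6], 0.45), ([130.9, 332.9], 0.38)]
    [608.9   3.4   0.7] 1.4
```

```bash
cat >> h.py <<'E'
def draw(im,n,pts,col=(0,255,0),k=1,o=(0,0),closed=False):
    q=((proj(n,np.array(pts))-o+.5)*k*16).round().astype(np.int32); 
    cv2.polylines(im,[q.reshape(-1,1,2)],closed,col,1,cv2.LINE_AA,4)
E
python3 - <<'E'
from h import *
L={'shaker':(0,0,0),'bay0':(57,70,30),'bay1':(57,0,30),'bay2':(57,-70,30),'bar_grip':(-29.5,-35,69),'pin_bore':(-4.5,-126,48),'pin_notch':(50,-147,56)}
obs=[]
p=np.array([608,8,0.])
for i in range(2):
    grab()
    for n in ['shaker','bay0','bar_grip','pin_bore','pin_notch']:
        s=spots(n)
        for cam in s:
            for loc,cf in s[cam]:
                for k in L:
                    if k[:3]==n[:3] and (k[:5]==n[:5] or n=='bay0'):
                        e=np.linalg.norm(proj(cam,S(p,*L[k]))[0]-loc)
                        if e<9: obs.append((cam,k,loc))
f=lambda p:np.concatenate([proj(c,S(p,*L[k]))[0]-l for c,k,l in obs])
r=least_squares(f,p,x_scale=[1,1,.01],loss='soft_l1'); p=r.x
print(np.round(p,4),len(obs)); pickle.dump(p,open('sh.pkl','wb'))
for c,k,l in obs: print(c,k,np.round(proj(c,S(p,*L[k]))[0]-l,1),end=' ')
out=[]
for n,o in(('top',(235,160)),('scene',(285,225))):
    im=vision.grab_frame(n)[:,:,::-1]; k=6; w,h=(133,80) if n=='top' else (133,95)
    cv2.imwrite(f'pics/raw_{n}.png',im)
    c=cv2.resize(im[o[1]:o[1]+h,o[0]:o[0]+w],None,fx=k,fy=k,interpolation=cv2.INTER_CUBIC).copy()
    q=lambda x,y,z:S(p,x,y,z)
    draw(c,n,[q(-9.5,126,48),q(-9.5,-143,48),q(.5,-143,48),q(.5,126,48)],k=k,o=o,closed=True)
    for x,y,z,r_ in((-4.5,-126,84,7),(-4.5,-126,52,11),(-29.5,-35,89,6),(50,-147,56,4)):
        draw(c,n,[q(x+r_*np.cos(t),y+r_*np.sin(t),z) for t in np.linspace(0,6.3,20)],(0,0,255),k,o)
    for y in(0,-70): draw(c,n,[q(17,y-5,80),q(49,y-5,80),q(49,y+5,80),q(17,y+5,80)],(255,0,0),k,o,True)
    draw(c,n,[q(64,105,64),q(64,-105,64)],(255,0,255),k,o)
    out.append(c[:560 if n=='scene' else 480])
cv2.imwrite('pics/ov_top.png',out[0]); cv2.imwrite('pics/ov_scene.png',out[1])
E
```

```text
[6.064084e+02 1.058910e+01 1.310000e-02] 29
scene shaker [-3.5  1.4] top shaker [-0.5  0.2] scene bay0 [-2.3 -1.4] scene bay2 [-2.4  1.5] scene bay1 [1.1 0.1] top bay2 [-0.3 -2.3] top bay1 [-0.7 -4.4] top bay0 [-1.1 -0. ] scene bar_grip [-2.8  0.6] top bar_grip [-0.3  1.4] scene pin_bore [ 2.1 -0.5] top pin_bore [ 0.6 -1.4] scene pin_notch [-0.5 -1.8] top pin_notch [-2.5  3.1] scene shaker [-1.1 -0.6] top shaker [-0.6  0.4] scene bay0 [-1.   0.3] scene bay1 [1.6 1.4] scene bay2 [0.3 1. ] top bay1 [ 0.6 -3.7] top bay0 [-0.  -0.2] top bay2 [ 3.2 -0.1] top bay1 [2. 1.] scene bar_grip [1.2 0.5] top bar_grip [-3.1  0.1] scene pin_bore [2. 1.] top pin_bore [ 0.  -1.6] scene pin_notch [-1.3  0.1] top pin_notch [-1.   2.2]
```

View pics/ov_top.png

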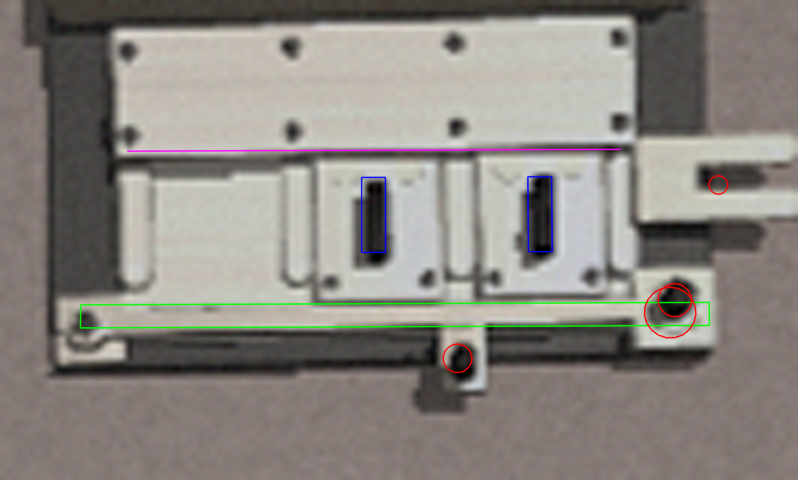

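View pics/ov_scene.png

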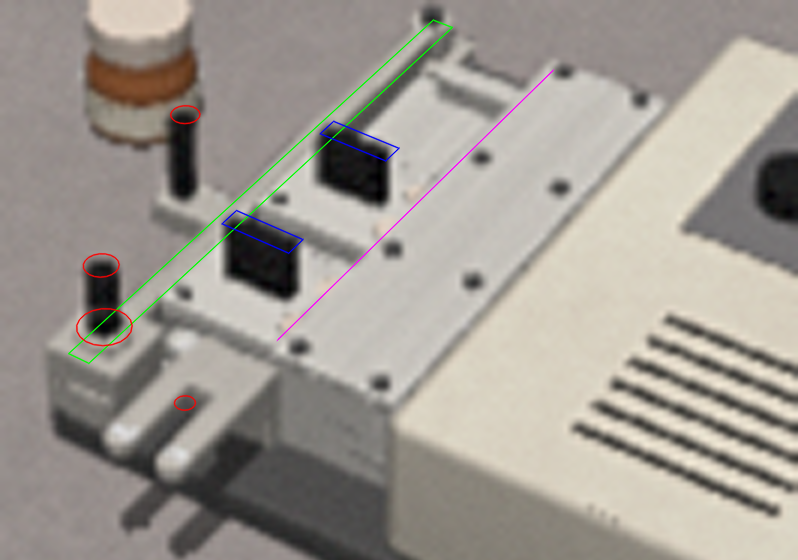

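The overlay matches to about 3–5 mm. The real yaw is a little larger: the roof edge runs from (115,156) to (635,148), the pin top is at (682,288) and the slot is at (735,178) in the top crop. I'll refine the fit with these points and measure the loose objects by segmentation.

```bash
cat > fit.py <<'E'
from h import *
p=pickle.load(open('sh.pkl','rb'))
T=[('top',(460,355),(-29.5,-35,89),1,1),('top',(682,288),(-4.5,-126,84),1,1),('top',(374,152),(64,0,64),1,1),('top',(115,156),(64,104,64),0,1),('top',(635,148),(64,-104,64),0,1),('top',(735,178),(50,-150,56),0,1),('top',(703,178),(50,-137,56),1,0),('top',(85,320),(-4.5,126,48),.5,.5),
('scene',(185,115),(-29.5,-35,89),1,1),('scene',(102,272),(-4.5,-126,84),1,1)]
O={'top':np.array((235,160)),'scene':np.array((285,225))}
f=lambda p:np.concatenate([(proj(c,S(p,*l))[0]-(np.array(u)/6-.5+O[c]))*(a,b) for c,u,l,a,b in T])
r=least_squares(f,p,x_scale=[1,1,.01],loss='soft_l1'); p=r.x; print(np.round(p,4)); print(np.round(r.fun.reshape(-1,2),1).tolist())
pickle.dump(p,open('sh.pkl','wb'))
for n,l in dict(post=(-29.5,-35,69),pin=(-4.5,-126,48),notch=(50,-147,56),b0=(57,70,30),b1=(57,0,30),b2=(57,-70,30),hinge=(-4.5,126,48)).items(): print(n,np.round(S(p,*l),1))
E
python3 fit.py
python3 - <<'E'
from h import *
grab()
for n in ['jar','tray','mat','new0']:
    for cam in('scene','top'):
        for d in trace(cam,n):
            if d['confidence']<.3: continue
            m=d['pixels'].astype(np.uint8); (c,wh,a)=cv2.minAreaRect(cv2.findNonZero(m)); 
            M=cv2.moments(m,True); print(n,cam,round(d['confidence'],2),'box',np.round(d['box'],0),'cent',round(M['m10']/M['m00'],1),round(M['m01']/M['m00'],1),'rect',np.round(c,1),np.round(wh,1),round(a,1), 'z0',np.round(ray(cam,c,3)[:2]))
E
```

```text
[6.06514e+02 8.44770e+00 3.25000e-02]
[[0.6, 0.2], [-0.4, 0.9], [0.3, -0.4], [0.0, -0.1], [-0.0, -0.7], [-0.0, -0.1], [-1.0, 0.0], [0.0, 0.1], [-0.4, 0.5], [0.1, -0.3]]
post [578.2 -27.5  69. ]
pin [ 606.1 -117.6   48. ]
notch [ 661.3 -136.9   56. ]
b0 [661.2  80.3  30. ]
b1 [663.5  10.3  30. ]
b2 [665.8 -59.7  30. ]
hinge [597.9 134.2  48. ]
jar scene 0.59 box [419. 190. 432. 211.] cent 423.3 196.2 rect [422.8 196.9] [ 7.6 22.4] 26.6 z0 [642. 440.]
jar scene 0.52 box [332. 176. 409. 216.] cent 370.3 194.7 rect [369.8 194.5] [68.4 32.7] 15.4 z0 [501. 360.]
jar top 0.77 box [272. 243. 290. 265.] cent 280.6 255.0 rect [280.5 255. ] [20. 19.] 90.0 z0 [495.  53.]
jar top 0.65 box [137. 171. 161. 197.] cent 149.4 183.6 rect [149.5 183.5] [24.  19.8] 45.0 z0 [682. 404.]
tray scene 0.73 box [335. 175. 408. 218.] cent 369.6 194.6 rect [369.8 194.6] [65.8 31.3] 16.8 z0 [501. 359.]
tray top 0.7 box [134. 217. 196. 286.] cent 164.3 250.6 rect [164.3 250.7] [68.2 59.2] 87.5 z0 [503. 358.]
mat scene 0.74 box [311. 263. 341. 285.] cent 325.5 272.4 rect [325. 273.] [19.8 25.5] 45.0 z0 [603. -21.]
m
[... 284 characters left out ...]
01.7 216.9] [ 18.6 104.9] 84.9 z0 [596.  -1.]
mat top 0.59 box [401. 189. 439. 225.] cent 418.3 205.7 rect [418.3 205.6] [36.2 35.8] 63.4 z0 [ 629. -310.]
mat top 0.42 box [287. 184. 309. 214.] cent 298.1 197.6 rect [298.  197.5] [25. 20.] 90.0 z0 [648.   9.]
new0 scene 0.73 box [193. 296. 238. 333.] cent 215.7 316.1 rect [215.5 316.3] [47.8 24.6] 31.3 z0 [ 484. -292.]
new0 scene 0.7 box [163. 329. 219. 364.] cent 188.4 346.7 rect [189.  348.1] [53.3 28.2] 28.3 z0 [ 505. -394.]
new0 top 0.67 box [402. 233. 426. 280.] cent 415.2 256.9 rect [415.5 256.5] [43. 23.] 90.0 z0 [ 494. -300.]
new0 top 0.57 box [440. 230. 468. 274.] cent 454.1 248.5 rect [454.  248.5] [42.6 22.5] 84.8 z0 [ 516. -402.]
```

```bash
cat >> h.py <<'E'
def plan(yaw,pts):
    """turn first (tool z), then shifts in the turned tool frame through world points"""
    s,p,R=pose(); T=Rn.from_euler('z',yaw).as_matrix()@np.diag([1,-1,-1.])
    print('t',round(s['t'],2),'pos',np.round(p,1),'F',np.round(s['force'],1),'gap',round(s['finger_gap']*85.4,1),'q7',round(s['q'][6],2))
    print('turn',np.round(Rn.from_matrix(R.T@T).as_rotvec(),3))
    for x in pts:
        d=T.T@(np.array(x,float)-p); n=np.linalg.norm(d); print('->',np.round(x,1),'shift',np.round(d,1),'rows>=',int(np.ceil(n/48))); p=np.array(x,float)
def where():
    s,p,R=pose(); print('t',round(s['t'],2),'pos',np.round(p,1),'yaw',round(np.arctan2(R[1,0],R[0,0]),3),'F',np.round(s['force'],1),'gap',round(s['finger_gap']*85.4,1),'ff',np.round(s['finger_force'],1))
E
python3 - <<'E'
from h import *
print(ray('top',(280.5,254),60),ray('scene',(308.5,228),60), ray('scene',(307.9,249.5),0), ray('top',(277.8,257.6),0))
plan(0.0325,[(380,-330,200),(497,50,150),(497,50,34)])
print(np.round([proj('top',S((502,359,0),88*a,76*b,12))[0] for a,b in((1,1),(1,-1),(-1,-1),(-1,1))],1))
E
```

```text
[492.06486341  50.59727256  60.        ] [499.58851447  48.82580468  60.        ] [506.60155531  33.82850764   0.        ] [488.11133591  60.38735459   0.        ]
t 3.6 pos [ 157.5 -630.6  239.3] F [-0.5 -0.  -0.4] gap 85.8 q7 -0.06
turn [0.    0.    0.212]
-> [ 380 -330  200] shift [ 232.1 -293.2   39.3] rows>= 8
-> [497  50 150] shift [ 129.3 -376.    50. ] rows>= 9
-> [497  50  34] shift [  0.   0. 116.] rows>= 3
[[135.2 217.2]
 [193.2 217.7]
 [191.1 285. ]
 [132.3 284.5]]
```

```bash
python3 - <<'E'
import cv2,numpy as np
a=cv2.imread('pics/raw_top.png'); b=cv2.imread('pics/raw_scene.png')
k=8
c1=cv2.resize(a[238:275,260:300],None,fx=k,fy=k,interpolation=3); c2=cv2.resize(b[218:255,290:330],None,fx=k,fy=k,interpolation=3)
c3=cv2.resize(a[212:292,128:203],None,fx=5,fy=5,interpolation=3)[:296*2]
c4=cv2.resize(a[228:286,395:475],None,fx=5,fy=5,interpolation=3)
W=np.zeros((600,790,3),np.uint8); W[:296,:320]=c1; W[300:596,:320]=c2; W[:290,330:730]=c4; c3=cv2.resize(a[212:292,128:203],(281,300),interpolation=3); W[296:596,330:611]=c3
cv2.imwrite('pics/comp1.png',W)
E
```

```text
(no output)
```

View pics/comp1.png

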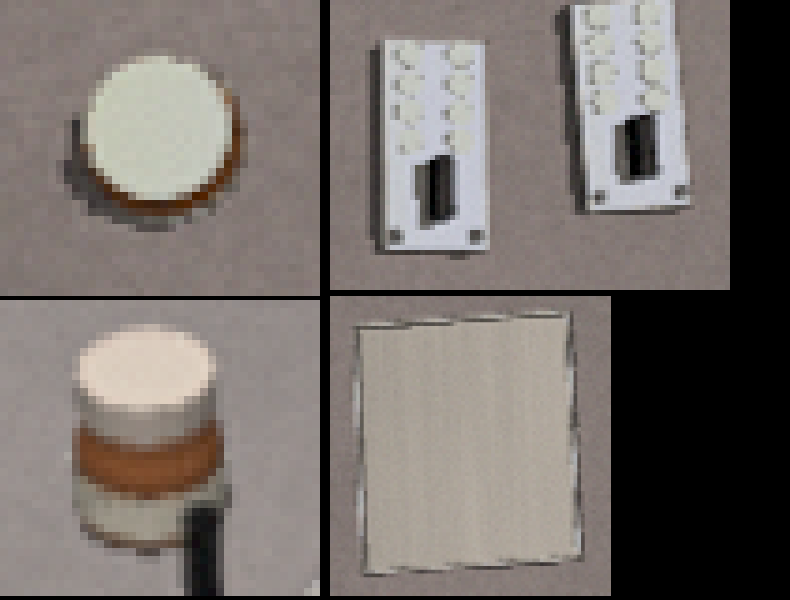

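The composite gives the jar cap centre at about (279,253) in the top view and (308,226) in the scene view. The tray is turned roughly 0.07 rad. Both fresh cassettes have their ribs at the robot end.

```bash
python3 - <<'E'
from h import *
print(tri(np.array((307.75,225.6)),np.array((278.9,253.4))), ray('top',(278.9,253.4),60))
K=[(135.2,219.7),(192.1,216.3),(194.7,282.5),(137.6,285.9)]
f=lambda p:np.concatenate([proj('top',S(p,88*a,76*b,12))[0]-k for (a,b),k in zip(((1,1),(1,-1),(-1,-1),(-1,1)),K)])
r=least_squares(f,(502,359,0),x_scale=(1,1,.01)); print(np.round(r.x,3),np.round(r.fun,1))
pickle.dump(r.x,open('tray.pkl','wb'))
E
```

```text
(array([493.211052  ,  54.4206588 ,  61.97721012]), np.float64(0.085630461023527)) [493.55054587  54.6602532   60.        ]
[5.02057e+02 3.53984e+02 7.20000e-02] [-0.5 -0.4  0.6 -0.6  0.8  0.3 -0.9  0.6]
```

send_rows(
  plan=[
    [85, 0, 0, 0, 0, 0, 0.106],
    [85, 0, 0, 0, 0, 0, 0.106],
    [85, 29, -36.65, 4.9, 0, 0, 0],
    [85, 29, -36.65, 4.9, 0, 0, 0],
    [85, 29, -36.65, 4.9, 0, 0, 0],
    [85, 29, -36.65, 4.9, 0, 0, 0],
    [85, 29, -36.65, 4.9, 0, 0, 0],
    [85, 29, -36.65, 4.9, 0, 0, 0],
    [85, 29, -36.65, 4.9, 0, 0, 0],
    [85, 29, -36.65, 4.9, 0, 0, 0],
  ],
  force=50,
)

```text
t: 4.6
position: [380.7, -328.5, 200.3]
ee_rot: [3.14, 0.051, 0.001]
force: [-0.1, -0.2, -0.4]
finger_gap: 0.995
finger_force: 0.0
```

send_rows(
  plan=[
    [85, 14.4, -41.8, 5.5, 0, 0, 0],
    [85, 14.4, -41.8, 5.5, 0, 0, 0],
    [85, 14.4, -41.8, 5.5, 0, 0, 0],
    [85, 14.4, -41.8, 5.5, 0, 0, 0],
    [85, 14.4, -41.8, 5.5, 0, 0, 0],
    [85, 14.4, -41.8, 5.5, 0, 0, 0],
    [85, 14.4, -41.8, 5.5, 0, 0, 0],
    [85, 14.4, -41.8, 5.5, 0, 0, 0],
    [85, 14.4, -41.8, 5.5, 0, 0, 0],
    [85, 0, 0, 0, 0, 0, 0],
  ],
)

```text
t: 5.6
position: [498.0, 57.2, 150.5]
ee_rot: [-3.137, -0.066, -0.002]
force: [-1.0, 0.6, 0.6]
finger_gap: 0.997
finger_force: 0.0
```

```bash
python3 - <<'E'
from h import *
where(); plan(0.0325,[(494.5,51,120),(494.5,51,34)])
E
```

```text
t 5.6 pos [498.   57.2 150.5] yaw 0.042 F [-1.   0.6  0.6] gap 85.1 ff 0.0
t 5.6 pos [498.   57.2 150.5] F [-1.   0.6  0.6] gap 85.1 q7 -1.85
turn [-0.004 -0.001  0.01 ]
-> [494.5  51.  120. ] shift [-3.7  6.1 30.5] rows>= 1
-> [494.5  51.   34. ] shift [ 0.  0. 86.] rows>= 2
```

send_rows(
  plan=[
    [85, -4.6, 2.5, 0, 0, 0, 0.01],
    [85, 0, 0, 40, 0, 0, 0],
    [85, 0, 0, 40, 0, 0, 0],
    [85, 0, 0, 40, 0, 0, 0],
    [85, 0, 0, 0, 0, 0, 0],
    [45, 0, 0, 0, 0, 0, 0],
    [45, 0, 0, 0, 0, 0, 0],
    [45, 0, 0, 0, 0, 0, 0],
    [45, 0, 0, 0, 0, 0, 0],
    [45, 0, 0, 0, 0, 0, 0],
  ],
  force=40,
)

```text
t: 6.6
position: [495.0, 49.6, 34.2]
ee_rot: [-3.139, -0.037, -0.011]
force: [-1.5, 4.6, 6.6]
finger_gap: 0.558
finger_force: 40.0
```

```bash
python3 - <<'E'
from h import *
where(); plan(0.0325,[(493,54,160),(629,-310,160),(629,-310,36)])
E
```

```text
t 6.6 pos [495.   49.6  34.2] yaw 0.024 F [-1.5  4.6  6.6] gap 47.6 ff 40.0
t 6.6 pos [495.   49.6  34.2] F [-1.5  4.6  6.6] gap 47.6 q7 -1.95
turn [-0.002 -0.007 -0.009]
-> [493  54 160] shift [  -1.8   -4.5 -125.8] rows>= 3
-> [ 629 -310  160] shift [124.1 368.2   0. ] rows>= 9
-> [ 629 -310   36] shift [  0.   0. 124.] rows>= 3
```

send_rows(
  plan=[
    [45, 0, 0, -42, 0, 0, 0],
    [45, 0, 0, -42, 0, 0, 0],
    [45, 0, 0, -42, 0, 0, 0],
    [45, 0, 0, 0, 0, 0, 0],
  ],
)

```text
t: 7.0
position: [496.9, 47.9, 164.3]
ee_rot: [-3.141, -0.035, -0.023]
force: [1.2, 0.6, -2.0]
finger_gap: 0.557
finger_force: 41.4
```

```bash
python3 - <<'E'
from h import *
where(); plan(0.0325,[(629,-310,160),(629,-310,38)])
E
```

```text
t 7.0 pos [496.9  47.9 164.3] yaw 0.022 F [ 1.2  0.6 -2. ] gap 47.6 ff 41.4
t 7.0 pos [496.9  47.9 164.3] F [ 1.2  0.6 -2. ] gap 47.6 q7 -1.85
turn [-0.    -0.015 -0.01 ]
-> [ 629 -310  160] shift [120.4 362.    4.3] rows>= 8
-> [ 629 -310   38] shift [  0.   0. 122.] rows>= 3
```

send_rows(
  plan=[
    [45, 12, 36.2, 0.4, 0, 0, 0],
    [45, 12, 36.2, 0.4, 0, 0, 0],
    [45, 12, 36.2, 0.4, 0, 0, 0],
    [45, 12, 36.2, 0.4, 0, 0, 0],
    [45, 12, 36.2, 0.4, 0, 0, 0],
    [45, 12, 36.2, 0.4, 0, 0, 0],
    [45, 12, 36.2, 0.4, 0, 0, 0],
    [45, 12, 36.2, 0.4, 0, 0, 0],
    [45, 12, 36.2, 0.4, 0, 0, 0],
    [45, 12, 36.2, 0.4, 0, 0, 0],
    [45, 0, 0, 0, 0, 0, 0],
  ],
)

```text
t: 8.1
position: [619.9, -319.6, 153.4]
ee_rot: [3.136, 0.023, 0.003]
force: [-0.9, -0.7, -2.3]
finger_gap: 0.557
finger_force: 41.5
```

```bash
python3 - <<'E'
from h import *
where(); plan(0.0325,[(629,-310,160),(629,-310,38)])
E
```

```text
t 8.1 pos [ 619.9 -319.6  153.4] yaw 0.015 F [-0.9 -0.7 -2.3] gap 47.5 ff 41.5
t 8.1 pos [ 619.9 -319.6  153.4] F [-0.9 -0.7 -2.3] gap 47.5 q7 -1.24
turn [ 0.005 -0.002 -0.018]
-> [ 629 -310  160] shift [ 9.4 -9.3 -6.6] rows>= 1
-> [ 629 -310   38] shift [  0.   0. 122.] rows>= 3
```

send_rows(
  plan=[
    [45, 0, 0, 0, 0, 0, 0],
    [45, 0, 0, 0, 0, 0, 0],
  ],
)

```text
t: 8.3
position: [620.5, -310.3, 153.1]
ee_rot: [-3.141, -0.037, -0.0]
force: [-0.8, 0.1, -2.0]
finger_gap: 0.551
finger_force: 41.5
```

send_rows(
  plan=[
    [45, 9.5, -10, -6, 0, 0, 0],
    [45, 0, 0, 0, 0, 0, 0],
    [45, 0, 0, 0, 0, 0, 0],
  ],
)

```text
t: 8.6
position: [631.0, -299.5, 159.4]
ee_rot: [-3.141, -0.04, -0.002]
force: [-0.1, 0.3, -2.4]
finger_gap: 0.558
finger_force: 41.5
```

send_rows(
  plan=[
    [45, 1, 10.5, 20, 0, 0, 0],
    [45, 0, 0, 40, 0, 0, 0],
    [45, 0, 0, 40, 0, 0, 0],
    [45, 0, 0, 14, 0, 0, 0],
    [45, 0, 0, 6, 0, 0, 0],
    [45, 0, 0, 0, 0, 0, 0],
    [45, 0, 0, 0, 0, 0, 0],
    [45, 0, 0, 0, 0, 0, 0],
  ],
)

```text
t: 9.4
position: [632.5, -312.4, 40.3]
ee_rot: [3.14, 0.036, 0.005]
force: [-0.1, -0.1, -2.7]
finger_gap: 0.555
finger_force: 41.6
```

send_rows(
  plan=[
    [45, 0, 0, 2.5, 0, 0, 0],
    [45, 0, 0, 0, 0, 0, 0],
    [85, 0, 0, 0, 0, 0, 0],
    [85, 0, 0, 0, 0, 0, 0],
    [85, 0, 0, 0, 0, 0, 0],
    [85, 0, 0, 0, 0, 0, 0],
    [85, 0, 0, -40, 0, 0, 0],
    [85, 0, 0, -40, 0, 0, 0],
    [85, 0, 0, -40, 0, 0, 0],
    [30, 0, 0, -5, 0, 0, 0],
    [30, 0, 0, 0, 0, 0, 0],
    [30, 0, 0, 0, 0, 0, 0],
  ],
)

```text
t: 10.6
position: [630.3, -311.6, 159.8]
ee_rot: [-3.141, -0.036, 0.003]
force: [-0.3, -0.2, -1.0]
finger_gap: 0.509
finger_force: 0.0
```

```bash
python3 - <<'E'
from h import *
where(); plan(0.0325,[(606.5,-117.5,150),(606.5,-117.5,63)])
E
```

```text
t 10.6 pos [ 630.3 -311.6  159.8] yaw 0.023 F [-0.3 -0.2 -1. ] gap 43.5 ff 0.0
t 10.6 pos [ 630.3 -311.6  159.8] F [-0.3 -0.2 -1. ] gap 43.5 q7 -1.25
turn [-0.001  0.002 -0.01 ]
-> [ 606.5 -117.5  150. ] shift [ -17.5 -194.8    9.8] rows>= 5
-> [ 606.5 -117.5   63. ] shift [ 0.  0. 87.] rows>= 2
```

send_rows(
  plan=[
    [40, -3.5, -39, 2, 0, 0, -0.01],
    [40, -3.5, -39, 2, 0, 0, 0],
    [40, -3.5, -39, 2, 0, 0, 0],
    [40, -3.5, -39, 2, 0, 0, 0],
    [40, -3.5, -39, 2, 0, 0, 0],
    [40, 0, 0, 0, 0, 0, 0],
    [40, 0, 0, 0, 0, 0, 0],
    [40, 0, 0, 0, 0, 0, 0],
  ],
)

```text
t: 11.4
position: [607.1, -118.8, 149.8]
ee_rot: [3.141, 0.049, -0.003]
force: [0.8, -0.3, 0.8]
finger_gap: 0.468
finger_force: 0.0
```

```bash
python3 - <<'E'
from h import *
where(); plan(0.0325,[(606.5,-117.5,100),(606.5,-117.5,62.5)])
im=vision.grab_frame('scene')[:,:,::-1]; im2=vision.grab_frame('top')[:,:,::-1]
a=cv2.resize(im[205:325,235:395],(800,600),interpolation=3)
cv2.imwrite('pics/p1.png',a)
E
```

```text
t 11.4 pos [ 607.1 -118.8  149.8] yaw 0.031 F [ 0.8 -0.3  0.8] gap 39.9 ff 0.0
t 11.4 pos [ 607.1 -118.8  149.8] F [ 0.8 -0.3  0.8] gap 39.9 q7 -1.53
turn [ 0.     0.002 -0.001]
-> [ 606.5 -117.5  100. ] shift [-0.6 -1.3 49.8] rows>= 2
-> [ 606.5 -117.5   62.5] shift [ 0.   0.  37.5] rows>= 1
```

View pics/p1.png

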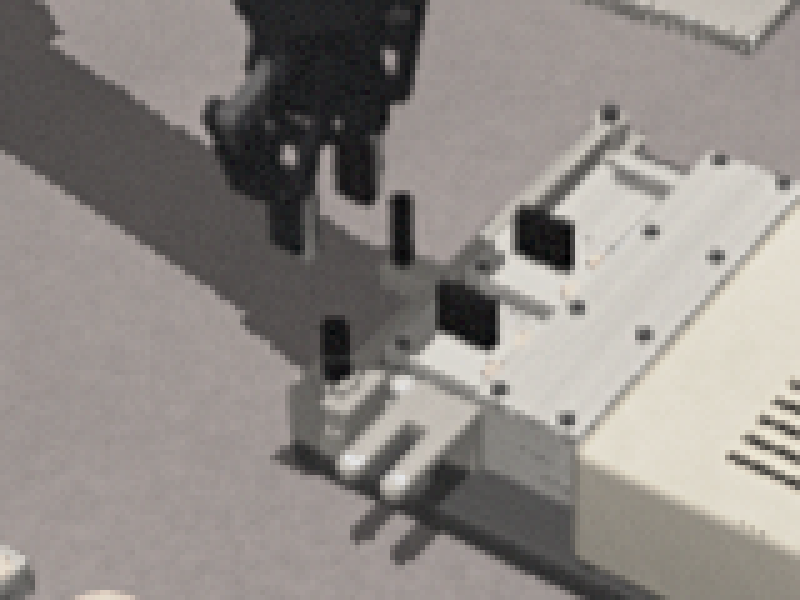

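The gripper is above the pin: the fingers sit at (290,225) and (355,180) with the pin at (335,345), between them. Descending to grip it.

send_rows(
  plan=[
    [40, -0.5, -1, 30, 0, 0, 0],
    [40, 0, 0, 30, 0, 0, 0],
    [40, 0, 0, 20, 0, 0, 0],
    [40, 0, 0, 7, 0, 0, 0],
    [40, 0, 0, 0, 0, 0, 0],
    [40, 0, 0, 0, 0, 0, 0],
    [8, 0, 0, 0, 0, 0, 0],
    [8, 0, 0, 0, 0, 0, 0],
    [8, 0, 0, 0, 0, 0, 0],
    [8, 0, 0, 0, 0, 0, 0],
    [8, 0, 0, 0, 0, 0, 0],
  ],
  force=40,
)

```text
t: 12.6
position: [608.0, -116.7, 65.3]
ee_rot: [3.141, 0.051, 0.003]
force: [-0.7, -0.1, 5.5]
finger_gap: 0.147
finger_force: 39.0
```

```bash
python3 - <<'E'
from h import *
where(); p=pickle.load(open('sh.pkl','rb')); plan(0.0325,[(606.1,-117.6,62.5),(606.1,-117.6,100),S(p,50,-205,100),S(p,50,-205,73),S(p,50,-147,73),S(p,50,-147,70.5)])
E
```

```text
t 12.6 pos [ 608.  -116.7   65.3] yaw 0.033 F [-0.7 -0.1  5.5] gap 12.5 ff 39.0
t 12.6 pos [ 608.  -116.7   65.3] F [-0.7 -0.1  5.5] gap 12.5 q7 -1.56
turn [ 0.001 -0.002  0.   ]
-> [ 606.1 -117.6   62.5] shift [-1.9  0.8  2.8] rows>= 1
-> [ 606.1 -117.6  100. ] shift [  0.    0.  -37.5] rows>= 1
-> [ 663.1 -194.8  100. ] shift [54.5 79.   0. ] rows>= 3
-> [ 663.1 -194.8   73. ] shift [ 0.  0. 27.] rows>= 1
-> [ 661.3 -136.9   73. ] shift [  0. -58.   0.] rows>= 2
-> [ 661.3 -136.9   70.5] shift [0.  0.  2.5] rows>= 1
```

send_rows(
  plan=[
    [8, 0, 0, -10, 0, 0, 0],
    [8, 0, 0, -20, 0, 0, 0],
    [8, 0, 0, -20, 0, 0, 0],
    [8, 0, 0, 0, 0, 0, 0],
    [8, 18, 26.5, 0, 0, 0, 0],
    [8, 18, 26.5, 0, 0, 0, 0],
    [8, 18, 26.5, 0, 0, 0, 0],
    [8, 0, 0, 0, 0, 0, 0],
    [8, 0, 0, 0, 0, 0, 0],
    [8, 0, 0, 0, 0, 0, 0],
  ],
)

```text
t: 13.6
position: [663.0, -192.7, 113.3]
ee_rot: [-3.14, -0.053, 0.003]
force: [-1.1, 1.0, -1.0]
finger_gap: 0.143
finger_force: 39.0
```

```bash
python3 - <<'E'
from h import *
where(); p=pickle.load(open('sh.pkl','rb')); plan(0.0325,[S(p,50,-205,115),S(p,50,-205,77),S(p,50,-147,77)])
grab(); s=spots('pin'); print(s); 
print({c:proj(c,S(p,50,-205,115-17))[0] for c in('scene','top')})
im=vision.grab_frame('scene')[:,:,::-1]; b=vision.grab_frame('top')[:,:,::-1]
W=np.hstack([cv2.resize(im[235:325,270:350],(480,540),interpolation=3),cv2.resize(b[160:250,335:385],(300,540),interpolation=3)])
cv2.imwrite('pics/p2.png',W)
E
```

```text
t 13.6 pos [ 663.  -192.7  113.3] yaw 0.034 F [-1.1  1.  -1. ] gap 12.2 ff 39.0
t 13.6 pos [ 663.  -192.7  113.3] F [-1.1  1.  -1. ] gap 12.2 q7 -1.43
turn [-0.001  0.002  0.002]
-> [ 663.1 -194.8  115. ] shift [ 0.1  2.2 -1.7] rows>= 1
-> [ 663.1 -194.8   77. ] shift [ 0.  0. 38.] rows>= 1
-> [ 661.3 -136.9   77. ] shift [  0. -58.   0.] rows>= 2
{'scene': [(array([299.4, 291.7]), 0.45)], 'top': [(array([420.2, 206. ]), 0.4)]}
{'scene': array([300.37746712, 293.50781962]), 'top': array([379.0200335 , 185.26241926])}
```

View pics/p2.png

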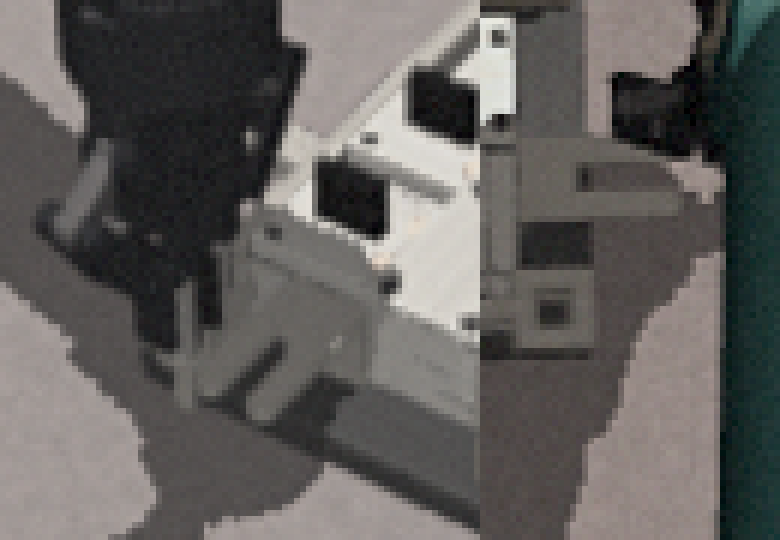

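The scene crop shows the pin hanging in the gripper at (185,380), with its collar near (180,355), just outside the fork mouth. The top crop shows the empty eye at (552,312) and the slot's closed end near (580,178).

```bash
python3 - <<'E'
from h import *
p=pickle.load(open('sh.pkl','rb'))
print('eye',ray('top',(346.5,211.5),48), 'slot end',ray('top',(350.8,189.2),56),'model',S(p,50,-137,56),S(p,-4.5,-126,48))
# scene collar in hand
print(tri(np.array((180/6-.5+270,357/6-.5+235)),proj('top',[663,-192.7,98])[0]))
E
```

```text
eye [ 604.25691842 -116.69556837   48.        ] slot end [ 660.98530594 -127.15489155   56.        ] model [ 660.93392987 -126.85737048   56.        ] [ 606.10564138 -117.6319284    48.        ]
(array([ 662.02505601, -194.27287248,   95.81790265]), np.float64(0.6664930300704555))
```

send_rows(
  plan=[
    [8, 0, 0, 20, 0, 0, 0],
    [8, 0, 0, 17, 0, 0, 0],
    [8, 0, 0, 0, 0, 0, 0],
    [8, 0, 0, 0, 0, 0, 0],
    [8, 0, -15, 0, 0, 0, 0],
    [8, 0, -10, 0, 0, 0, 0],
    [8, 0, 0, 0, 0, 0, 0],
    [8, 0, 0, 0, 0, 0, 0],
  ],
)

```text
t: 14.7
position: [663.3, -168.3, 77.7]
ee_rot: [3.141, 0.054, 0.001]
force: [1.0, -0.4, -0.3]
finger_gap: 0.147
finger_force: 39.1
```

send_rows(
  plan=[
    [8, 0, -10, 0, 0, 0, 0],
    [8, 0, -10, 0, 0, 0, 0],
    [8, 0, -10, 0, 0, 0, 0],
    [8, 0, 0, 0, 0, 0, 0],
    [8, 0, 0, 0, 0, 0, 0],
  ],
)

```text
t: 15.2
position: [662.0, -138.7, 77.1]
ee_rot: [3.141, 0.053, 0.0]
force: [-0.1, 0.5, -0.1]
finger_gap: 0.148
finger_force: 39.1
```

```bash
python3 - <<'E'
from h import *
where()
im=vision.grab_frame('scene')[:,:,::-1]
cv2.imwrite('pics/p3.png',cv2.resize(im[235:325,270:350],(640,720),interpolation=3)[180:])
E
```

```text
t 15.2 pos [ 662.  -138.7   77.1] yaw 0.034 F [-0.1  0.5 -0.1] gap 12.6 ff 39.1
```

View pics/p3.png

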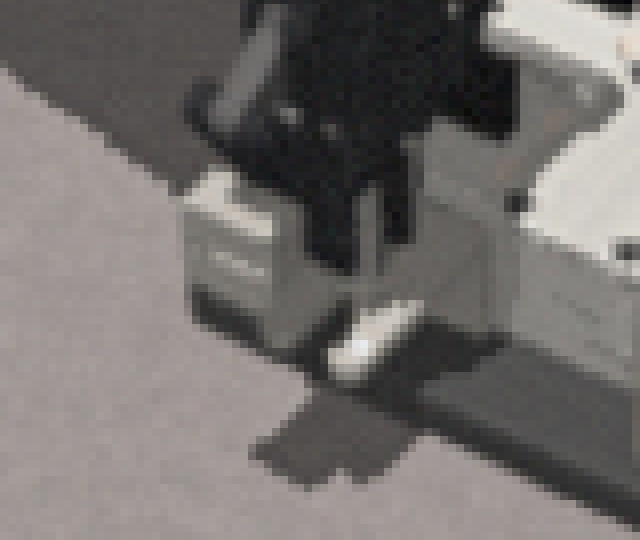

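The collar sits over the fork at (370,285), and the near arm tip is at (350,350). I'll lower it until it rests on the fork, then release.

send_rows(
  plan=[
    [8, 0, 0, 3, 0, 0, 0],
    [8, 0, 0, 2, 0, 0, 0],
    [8, 0, 0, 0, 0, 0, 0],
    [8, 0, 0, 0, 0, 0, 0],
  ],
)

```text
t: 15.65
position: [662.2, -140.0, 73.4]
ee_rot: [3.14, 0.05, 0.001]
force: [-3.2, 0.5, 8.1]
finger_gap: 0.145
finger_force: 40.1
```

send_rows(
  plan=[
    [36, 0, 0, 0, 0, 0, 0],
    [36, 0, 0, 0, 0, 0, 0],
    [36, 0, 0, 0, 0, 0, 0],
    [36, 0, 0, -20, 0, 0, 0],
    [36, 0, 0, -40, 0, 0, 0],
    [36, 0, 0, -40, 0, 0, 0],
    [36, 0, 0, 0, 0, 0, 0],
    [36, 0, 0, 0, 0, 0, 0],
    [36, 0, 0, 0, 0, 0, 0],
  ],
)

```text
t: 16.55
position: [661.1, -139.2, 170.7]
ee_rot: [-3.141, -0.051, 0.003]
force: [0.1, 0.9, 0.1]
finger_gap: 0.422
finger_force: 0.0
```

```bash
python3 - <<'E'
from h import *
where(); p=pickle.load(open('sh.pkl','rb')); print(np.round(S(p,-29.5,-35,69),1)); plan(0.0325,[(578.2,-27.5,170)])
im=vision.grab_frame('scene')[:,:,::-1]
b=vision.grab_frame('top')[:,:,::-1]
W=np.hstack([cv2.resize(im[225:325,260:360],(500,500),interpolation=3),cv2.resize(b[160:260,335:385],(250,500),interpolation=3)])
cv2.imwrite('pics/p4.png',W)
E
```

```text
t 16.55 pos [ 661.1 -139.2  170.7] yaw 0.033 F [0.1 0.9 0.1] gap 36.0 ff 0.0
[578.2 -27.5  69. ]
t 16.55 pos [ 661.1 -139.2  170.7] F [0.1 0.9 0.1] gap 36.0 q7 -1.5
turn [-0.     0.002  0.   ]
-> [578.2 -27.5 170. ] shift [ -79.2 -114.4    0.7] rows>= 3
```

View pics/p4.png

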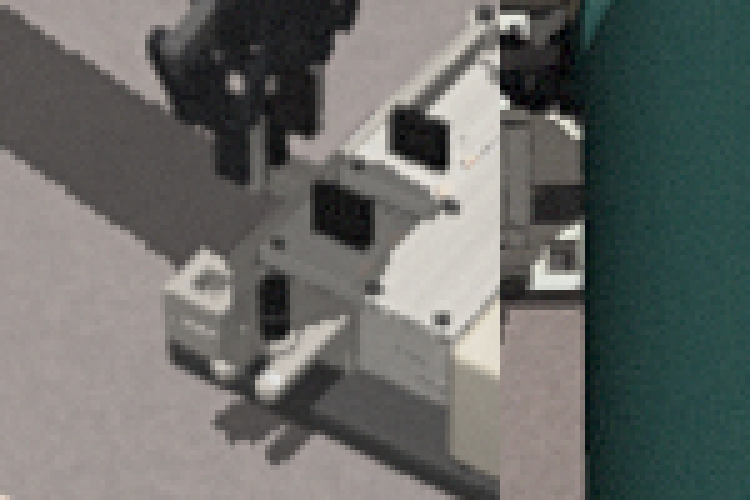

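The pin now hangs in the fork at (275,310) and the eye at (212,278) is empty. The bar is next.

send_rows(
  plan=[
    [30, -26.4, -38.1, 0, 0, 0, 0],
    [30, -26.4, -38.1, 0, 0, 0, 0],
    [30, -26.4, -38.1, 0, 0, 0, 0],
    [30, 0, 0, 0, 0, 0, -0.142],
    [30, 0, 0, 0, 0, 0, -0.142],
    [30, 0, 0, 0, 0, 0, -0.142],
    [30, 0, 0, 0, 0, 0, -0.142],
    [30, 0, 0, 0, 0, 0, -0.142],
    [30, 0, 0, 0, 0, 0, -0.142],
    [30, 0, 0, 0, 0, 0, -0.142],
    [30, 0, 0, 0, 0, 0, -0.142],
  ],
)

```text
t: 17.75
position: [578.4, -27.6, 170.9]
ee_rot: [-2.614, -1.74, 0.002]
force: [0.8, -0.9, 0.0]
finger_gap: 0.353
finger_force: 0.0
```

send_rows(
  plan=[
    [30, 0, 0, 0, 0, 0, -0.142],
    [30, 0, 0, 0, 0, 0, -0.142],
    [30, 0, 0, 0, 0, 0, 0],
    [30, 0, 0, 0, 0, 0, 0],
    [30, 0, 0, 0, 0, 0, 0],
  ],
)

```text
t: 18.25
position: [578.9, -27.6, 171.7]
ee_rot: [-2.351, -2.083, 0.001]
force: [-0.1, 0.1, 0.7]
finger_gap: 0.35
finger_force: 0.0
```

```bash
python3 - <<'E'
from h import *
where(); plan(1.449,[(578.2,-27.5,100),(578.2,-27.5,70)])
E
```

```text
t 18.25 pos [578.9 -27.6 171.7] yaw 1.45 F [-0.1  0.1  0.7] gap 29.9 ff 0.0
t 18.25 pos [578.9 -27.6 171.7] F [-0.1  0.1  0.7] gap 29.9 q7 -0.42
turn [-0.001  0.     0.001]
-> [578.2 -27.5 100. ] shift [ 0.1 -0.7 71.7] rows>= 2
-> [578.2 -27.5  70. ] shift [ 0.  0. 30.] rows>= 1
```

send_rows(
  plan=[
    [30, 0, -0.7, 36, 0, 0, 0],
    [30, 0, 0, 36, 0, 0, 0],
    [30, 0, 0, 20, 0, 0, 0],
    [30, 0, 0, 9, 0, 0, 0],
    [30, 0, 0, 0, 0, 0, 0],
    [8, 0, 0, 0, 0, 0, 0],
    [8, 0, 0, 0, 0, 0, 0],
    [8, 0, 0, 0, 0, 0, 0],
    [8, 0, 0, 0, 0, 0, 0],
  ],
  force=25,
)

```text
t: 19.15
position: [578.8, -27.3, 72.2]
ee_rot: [2.348, 2.086, 0.001]
force: [-2.8, 1.9, 6.4]
finger_gap: 0.13
finger_force: 25.1
```

send_rows(
  plan=[
    [8, 0.8, -16.3, 0, 0, 0, 0.1],
    [8, 0.8, -16.3, 0, 0, 0, 0.1],
    [8, 0.8, -16.3, 0, 0, 0, 0.1],
    [8, 0.8, -16.3, 0, 0, 0, 0.1],
    [8, 0, 0, 0, 0, 0, 0],
  ],
)

```text
t: 19.65
position: [516.3, -6.4, 72.3]
ee_rot: [2.715, 1.578, 0.002]
force: [0.5, -0.6, 2.2]
finger_gap: 0.132
finger_force: 25.3
```

send_rows(
  plan=[
    [8, 0.8, -16.3, 0, 0, 0, 0.1],
    [8, 0.8, -16.3, 0, 0, 0, 0.1],
    [8, 0.8, -16.3, 0, 0, 0, 0.1],
    [8, 0.8, -16.3, 0, 0, 0, 0.1],
    [8, 0.8, -16.3, 0, 0, 0, 0.1],
    [8, 0.8, -16.3, 0, 0, 0, 0.1],
    [8, 0.8, -16.3, 0, 0, 0, 0.1],
    [8, 0, 0, 0, 0, 0, 0],
  ],
)

```text
t: 20.45
position: [444.6, 80.1, 72.2]
ee_rot: [-3.092, -0.554, -0.003]
force: [-2.0, -0.2, 7.6]
finger_gap: 0.125
finger_force: 25.8
```

send_rows(
  plan=[
    [8, 0.8, -16.3, 0, 0, 0, 0.1],
    [8, 0.8, -16.3, 0, 0, 0, 0.1],
    [8, 0.8, -16.3, 0, 0, 0, 0.1],
    [8, 0.8, -16.3, 0, 0, 0, 0.1],
    [8, 0.8, -16.3, 0, 0, 0, 0.1],
    [8, 0.8, -16.3, 0, 0, 0, 0.1],
    [8, 0.8, -16.3, 0, 0, 0, 0.1],
    [8, 0, 0, 0, 0, 0, 0],
    [8, 0, 0, 0, 0, 0, 0],
    [8, 0, 0, 0, 0, 0, 0],
  ],
)

```text
t: 21.45
position: [445.2, 190.2, 72.2]
ee_rot: [-3.094, 0.538, -0.004]
force: [0.9, -0.1, 7.7]
finger_gap: 0.131
finger_force: 26.0
```

```bash
python3 - <<'E'
from h import *
where(); s,p,R=pose(); v=p[:2]-np.array([597.9,134.2]); a0=np.arctan2(-161.7,-19.7); print('phi',(a0-np.arctan2(v[1],v[0]))%(2*np.pi),np.linalg.norm(v),s['q'])
E
```

```text
t 21.45 pos [445.2 190.2  72.2] yaw -0.345 F [ 0.9 -0.1  7.7] gap 11.2 ff 26.0
phi 1.801230780133034 162.652585027958 [-0.38365693  0.45500566 -0.10707796  2.11400822  0.08746586  0.57370386
 -2.4687152 ]
```

send_rows(
  plan=[
    [30, 0, 0, 0, 0, 0, 0],
    [30, 0, 0, 0, 0, 0, 0],
    [30, 0, 0, 0, 0, 0, 0],
    [30, 0, 0, -20, 0, 0, 0],
    [30, 0, 0, -40, 0, 0, 0],
    [30, 0, 0, -40, 0, 0, 0],
    [30, 0, 0, 0, 0, 0, -0.126],
    [30, 0, 0, 0, 0, 0, -0.126],
    [30, 0, 0, 0, 0, 0, -0.126],
    [30, 0, 0, 0, 0, 0, 0],
    [30, 0, 0, 0, 0, 0, 0],
  ],
  force=60,
)

```text
t: 22.55
position: [443.7, 189.7, 170.8]
ee_rot: [3.141, 0.044, -0.001]
force: [0.1, 0.1, 0.3]
finger_gap: 0.345
finger_force: 0.0
```

```bash
python3 - <<'E'
from h import *
where(); p=pickle.load(open('sh.pkl','rb')); r=S(p,32.5,-70,0)+(0,0,150); plan(0.0325,[r,r-(0,0,85)])
grab()
for c in('scene','top'):
    for d in trace(c,'bar')[:2]: print(c,d['confidence'],d['box'])
E
```

```text
t 22.55 pos [443.7 189.7 170.8] yaw 0.028 F [0.1 0.1 0.3] gap 29.5 ff 0.0
t 22.55 pos [443.7 189.7 170.8] F [0.1 0.1 0.3] gap 29.5 q7 -2.09
turn [ 0.     0.001 -0.005]
-> [641.3 -60.5 150. ] shift [189.3 256.5  20.8] rows>= 7
-> [641.3 -60.5  65. ] shift [ 0.  0. 85.] rows>= 2
scene 0.88 [288.2, 188.8, 358.8, 232.8]
scene 0.6 [190.3, 294.4, 240.0, 334.0]
top 0.57 [230.3, 214.1, 250.1, 287.3]
```

send_rows(
  plan=[
    [30, 23.7, 32.1, 2.6, 0, 0, -0.005],
    [30, 23.7, 32.1, 2.6, 0, 0, 0],
    [30, 23.7, 32.1, 2.6, 0, 0, 0],
    [30, 23.7, 32.1, 2.6, 0, 0, 0],
    [30, 23.7, 32.1, 2.6, 0, 0, 0],
    [30, 23.7, 32.1, 2.6, 0, 0, 0],
    [30, 23.7, 32.1, 2.6, 0, 0, 0],
    [30, 23.7, 32.1, 2.6, 0, 0, 0],
    [30, 0, 0, 0, 0, 0, 0],
    [30, 0, 0, 0, 0, 0, 0],
    [30, 0, 0, 0, 0, 0, 0],
  ],
)

```text
t: 23.85
position: [641.7, -58.3, 150.0]
ee_rot: [-3.14, -0.058, 0.002]
force: [0.9, 0.4, 0.8]
finger_gap: 0.354
finger_force: 0.0
```

```bash
python3 - <<'E'
from h import *
where(); p=pickle.load(open('sh.pkl','rb')); r=S(p,32.5,-70,0)+(0,0,150); plan(0.0325,[r,r-(0,0,85)])
E
```

```text
t 23.85 pos [641.7 -58.3 150. ] yaw 0.037 F [0.9 0.4 0.8] gap 30.3 ff 0.0
t 23.85 pos [641.7 -58.3 150. ] F [0.9 0.4 0.8] gap 30.3 q7 -1.54
turn [-0.001  0.001  0.005]
-> [641.3 -60.5 150. ] shift [-0.5  2.1 -0. ] rows>= 1
-> [641.3 -60.5  65. ] shift [ 0.  0. 85.] rows>= 2
```

send_rows(
  plan=[
    [30, -0.5, 2, 35, 0, 0, 0.003],
    [30, 0, 0, 30, 0, 0, 0],
    [30, 0, 0, 16, 0, 0, 0],
    [30, 0, 0, 3, 0, 0, 0],
    [30, 0, 0, 0, 0, 0, 0],
    [5, 0, 0, 0, 0, 0, 0],
    [5, 0, 0, 0, 0, 0, 0],
    [5, 0, 0, 0, 0, 0, 0],
    [5, 0, 0, 0, 0, 0, 0],
    [5, 0, 0, 0, 0, 0, 0],
  ],
)

```text
t: 24.85
position: [643.0, -61.6, 67.9]
ee_rot: [-3.141, -0.052, -0.004]
force: [-1.4, 1.5, 6.0]
finger_gap: 0.1
finger_force: 62.1
```

```bash
python3 - <<'E'
from h import *
where()
E
```

```text
t 24.85 pos [643.  -61.6  67.9] yaw 0.033 F [-1.4  1.5  6. ] gap 8.5 ff 62.1
```

send_rows(
  plan=[
    [5, 0, 0, -4, 0, 0, 0],
    [5, 0, 0, 0, 0, 0, 0],
    [5, 0, 0, 0, 0, 0, 0],
  ],
)

```text
t: 25.15
position: [641.5, -62.2, 70.0]
ee_rot: [3.141, 0.051, -0.001]
force: [0.0, -0.4, -0.9]
finger_gap: 0.102
finger_force: 61.0
```

send_rows(
  plan=[
    [5, -10, 0, 0, 0, 0, 0],
    [5, -20, 0, 0, 0, 0, 0],
    [5, -20, 0, 0, 0, 0, 0],
    [5, -15, 0, 0, 0, 0, 0],
    [5, 0, 0, 0, 0, 0, 0],
    [5, 0, 0, 0, 0, 0, 0],
  ],
)

```text
t: 25.75
position: [576.9, -64.2, 70.4]
ee_rot: [3.141, 0.051, 0.001]
force: [0.1, 0.0, -0.9]
finger_gap: 0.103
finger_force: 61.0
```

```bash
python3 - <<'E'
from h import *
where(); t=pickle.load(open('tray.pkl','rb'))
for y in(-36,36):
    r=S(t,-24,y,41); print(np.round(r,1)); plan(0.072,[(560,-60,150),r+(0,0,85),r])
E
```

```text
t 25.75 pos [576.9 -64.2  70.4] yaw 0.033 F [ 0.1  0.  -0.9] gap 8.8 ff 61.0
[480.7 316.3  41. ]
t 25.75 pos [576.9 -64.2  70.4] F [ 0.1  0.  -0.9] gap 8.8 q7 -1.54
turn [ 0.    -0.    -0.039]
-> [560 -60 150] shift [-16.6  -5.4 -79.6] rows>= 2
-> [480.7 316.3 126. ] shift [ -52.  -381.1   24. ] rows>= 9
-> [480.7 316.3  41. ] shift [ 0.  0. 85.] rows>= 2
[475.5 388.2  41. ]
t 25.75 pos [576.9 -64.2  70.4] F [ 0.1  0.  -0.9] gap 8.8 q7 -1.54
turn [ 0.    -0.    -0.039]
-> [560 -60 150] shift [-16.6  -5.4 -79.6] rows>= 2
-> [475.5 388.2 126. ] shift [ -52.  -453.1   24. ] rows>= 10
-> [475.5 388.2  41. ] shift [ 0.  0. 85.] rows>= 2
```

send_rows(
  plan=[
    [5, 0, 0, -40, 0, 0, -0.039],
    [5, -16.6, -5.4, -40, 0, 0, 0],
    [5, -5.2, -45.3, 2.4, 0, 0, 0],
    [5, -5.2, -45.3, 2.4, 0, 0, 0],
    [5, -5.2, -45.3, 2.4, 0, 0, 0],
    [5, -5.2, -45.3, 2.4, 0, 0, 0],
    [5, -5.2, -45.3, 2.4, 0, 0, 0],
    [5, -5.2, -45.3, 2.4, 0, 0, 0],
    [5, -5.2, -45.3, 2.4, 0, 0, 0],
    [5, -5.2, -45.3, 2.4, 0, 0, 0],
    [5, -5.2, -45.3, 2.4, 0, 0, 0],
    [5, -5.2, -45.3, 2.4, 0, 0, 0],
  ],
)

```text
t: 26.95
position: [475.7, 390.6, 126.2]
ee_rot: [-3.139, -0.113, -0.001]
force: [0.9, -0.0, -1.7]
finger_gap: 0.101
finger_force: 61.0
```

send_rows(
  plan=[
    [5, 0, 0, 0, 0, 0, 0],
    [5, 0, 0, 0, 0, 0, 0],
    [5, 0, 0, 0, 0, 0, 0],
  ],
)

```text
t: 27.25
position: [476.4, 387.2, 126.0]
ee_rot: [3.139, 0.111, 0.0]
force: [-0.0, -0.8, -1.2]
finger_gap: 0.103
finger_force: 61.0
```

```bash
python3 - <<'E'
from h import *
where(); t=pickle.load(open('tray.pkl','rb'))
r=S(t,-24,36,41); plan(0.072,[r+(0,0,80),r])
E
```

```text
t 27.25 pos [476.4 387.2 126. ] yaw 0.07 F [-0.  -0.8 -1.2] gap 8.8 ff 61.0
t 27.25 pos [476.4 387.2 126. ] F [-0.  -0.8 -1.2] gap 8.8 q7 -2.34
turn [ 0.001 -0.    -0.002]
-> [475.5 388.2 121. ] shift [-0.8 -1.   5. ] rows>= 1
-> [475.5 388.2  41. ] shift [ 0.  0. 80.] rows>= 2
```

send_rows(
  plan=[
    [5, -0.8, -1, 35, 0, 0, 0],
    [5, 0, 0, 30, 0, 0, 0],
    [5, 0, 0, 12, 0, 0, 0],
    [5, 0, 0, 6, 0, 0, 0],
    [5, 0, 0, 2, 0, 0, 0],
    [5, 0, 0, 0, 0, 0, 0],
    [5, 0, 0, 0, 0, 0, 0],
  ],
)

```text
t: 27.95
position: [475.6, 389.7, 42.6]
ee_rot: [-3.138, -0.112, -0.003]
force: [-0.6, 0.3, -2.7]
finger_gap: 0.103
finger_force: 60.8
```

send_rows(
  plan=[
    [5, 0, 0, 2, 0, 0, 0],
    [5, 0, 0, 1, 0, 0, 0],
    [5, 0, 0, 0, 0, 0, 0],
    [5, 0, 0, 0, 0, 0, 0],
  ],
)

```text
t: 28.35
position: [475.5, 390.1, 40.8]
ee_rot: [-3.138, -0.113, -0.003]
force: [-3.2, -2.1, 10.6]
finger_gap: 0.098
finger_force: 62.8
```

send_rows(
  plan=[
    [30, 0, 0, -1, 0, 0, 0],
    [30, 0, 0, 0, 0, 0, 0],
    [30, 0, 0, 0, 0, 0, 0],
    [30, 0, 0, -30, 0, 0, 0],
    [30, 0, 0, -40, 0, 0, 0],
    [30, 0, 0, -40, 0, 0, 0.039],
    [30, 0, 0, 0, 0, 0, 0],
    [30, 0, 0, 0, 0, 0, 0],
    [30, 0, 0, 0, 0, 0, 0],
  ],
)

```text
t: 29.25
position: [474.2, 388.5, 148.0]
ee_rot: [3.14, 0.052, -0.003]
force: [-0.0, -0.4, -0.1]
finger_gap: 0.35
finger_force: 0.0
```

```bash
python3 - <<'E'
from h import *
where(); p=pickle.load(open('sh.pkl','rb')); r=S(p,32.5,0,0)+(0,0,150); plan(0.0325,[r,r-(0,0,84)])
E
```

```text
t 29.25 pos [474.2 388.5 148. ] yaw 0.033 F [-0.  -0.4 -0.1] gap 29.9 ff 0.0
t 29.25 pos [474.2 388.5 148. ] F [-0.  -0.4 -0.1] gap 29.9 q7 -2.37
turn [0.001 0.002 0.   ]
-> [639.    9.5 150. ] shift [152.4 384.2  -2. ] rows>= 9
-> [639.    9.5  66. ] shift [ 0.  0. 84.] rows>= 2
```

send_rows(
  plan=[
    [30, 16.9, 42.7, 0, 0, 0, 0],
    [30, 16.9, 42.7, 0, 0, 0, 0],
    [30, 16.9, 42.7, 0, 0, 0, 0],
    [30, 16.9, 42.7, 0, 0, 0, 0],
    [30, 16.9, 42.7, 0, 0, 0, 0],
    [30, 16.9, 42.7, 0, 0, 0, 0],
    [30, 16.9, 42.7, 0, 0, 0, 0],
    [30, 16.9, 42.7, 0, 0, 0, 0],
    [30, 16.9, 42.7, 0, 0, 0, 0],
    [30, 0, 0, 0, 0, 0, 0],
    [30, 0, 0, 0, 0, 0, 0],
    [30, 0, 0, 0, 0, 0, 0],
  ],
)

```text
t: 30.45
position: [638.3, 11.5, 147.8]
ee_rot: [-3.14, -0.054, 0.004]
force: [0.0, 0.5, 0.0]
finger_gap: 0.351
finger_force: 0.0
```

```bash
python3 - <<'E'
from h import *
where(); p=pickle.load(open('sh.pkl','rb')); r=S(p,32.5,0,0)+(0,0,66); plan(0.0325,[r])
E
```

```text
t 30.45 pos [638.3  11.5 147.8] yaw 0.034 F [0.  0.5 0. ] gap 30.0 ff 0.0
t 30.45 pos [638.3  11.5 147.8] F [0.  0.5 0. ] gap 30.0 q7 -1.66
turn [-0.001  0.003  0.002]
-> [639.    9.5  66. ] shift [ 0.6  2.  81.8] rows>= 2
```

send_rows(
  plan=[
    [30, 0.6, 2, 35, 0, 0, 0],
    [30, 0, 0, 30, 0, 0, 0],
    [30, 0, 0, 14, 0, 0, 0],
    [30, 0, 0, 3, 0, 0, 0],
    [30, 0, 0, 0, 0, 0, 0],
    [5, 0, 0, 0, 0, 0, 0],
    [5, 0, 0, 0, 0, 0, 0],
    [5, 0, 0, 0, 0, 0, 0],
    [5, 0, 0, 0, 0, 0, 0],
    [5, 0, 0, 0, 0, 0, 0],
  ],
)

```text
t: 31.45
position: [641.1, 8.6, 68.8]
ee_rot: [-3.141, -0.052, -0.004]
force: [-1.4, 1.2, 6.7]
finger_gap: 0.107
finger_force: 62.1
```

send_rows(
  plan=[
    [5, 0, 0, -4, 0, 0, 0],
    [5, 0, 0, 0, 0, 0, 0],
    [5, 0, 0, 0, 0, 0, 0],
  ],
)

```text
t: 31.75
position: [639.6, 7.7, 70.9]
ee_rot: [3.141, 0.051, -0.002]
force: [0.1, 1.1, -2.6]
finger_gap: 0.099
finger_force: 60.9
```

send_rows(
  plan=[
    [5, -10, 0, 0, 0, 0, 0],
    [5, -20, 0, 0, 0, 0, 0],
    [5, -20, 0, 0, 0, 0, 0],
    [5, -15, 0, 0, 0, 0, 0],
    [5, 0, 0, 0, 0, 0, 0],
    [5, 0, 0, 0, 0, 0, 0],
  ],
)

```text
t: 32.35
position: [575.0, 5.8, 71.3]
ee_rot: [3.141, 0.051, 0.0]
force: [1.0, -0.2, -1.8]
finger_gap: 0.098
finger_force: 60.9
```

```bash
python3 - <<'E'
from h import *
where(); t=pickle.load(open('tray.pkl','rb'))
r=S(t,-24,-36,41); print(np.round(r,1)); plan(0.072,[(560,8,150),r+(0,0,85),r])
E
```

```text
t 32.35 pos [575.    5.8  71.3] yaw 0.033 F [ 1.  -0.2 -1.8] gap 8.4 ff 60.9
[480.7 316.3  41. ]
t 32.35 pos [575.    5.8  71.3] F [ 1.  -0.2 -1.8] gap 8.4 q7 -1.68
turn [ 0.    -0.    -0.039]
-> [560   8 150] shift [-14.8  -3.3 -78.7] rows>= 2
-> [480.7 316.3 126. ] shift [ -56.9 -313.2   24. ] rows>= 7
-> [480.7 316.3  41. ] shift [ 0.  0. 85.] rows>= 2
```

send_rows(
  plan=[
    [5, 0, 0, -40, 0, 0, -0.039],
    [5, -14.8, -3.3, -39, 0, 0, 0],
    [5, -7.1, -39.1, 3, 0, 0, 0],
    [5, -7.1, -39.1, 3, 0, 0, 0],
    [5, -7.1, -39.1, 3, 0, 0, 0],
    [5, -7.1, -39.1, 3, 0, 0, 0],
    [5, -7.1, -39.1, 3, 0, 0, 0],
    [5, -7.1, -39.1, 3, 0, 0, 0],
    [5, -7.1, -39.1, 3, 0, 0, 0],
    [5, -7.1, -39.1, 3, 0, 0, 0],
    [5, 0, 0, 0, 0, 0, 0],
    [5, 0, 0, 0, 0, 0, 0],
  ],
)

```text
t: 33.55
position: [480.9, 317.5, 126.0]
ee_rot: [-3.139, -0.117, -0.0]
force: [-0.3, -1.4, -2.8]
finger_gap: 0.102
finger_force: 60.9
```

```bash
python3 - <<'E'
from h import *
where(); t=pickle.load(open('tray.pkl','rb'))
r=S(t,-24,-36,41); plan(0.072,[r])
E
```

```text
t 33.55 pos [480.9 317.5 126. ] yaw 0.074 F [-0.3 -1.4 -2.8] gap 8.8 ff 60.9
t 33.55 pos [480.9 317.5 126. ] F [-0.3 -1.4 -2.8] gap 8.8 q7 -2.25
turn [-0.    -0.     0.002]
-> [480.7 316.3  41. ] shift [-0.2  1.2 85. ] rows>= 2
```

send_rows(
  plan=[
    [5, 0, 1, 35, 0, 0, 0],
    [5, 0, 0, 30, 0, 0, 0],
    [5, 0, 0, 12, 0, 0, 0],
    [5, 0, 0, 6, 0, 0, 0],
    [5, 0, 0, 2, 0, 0, 0],
    [5, 0, 0, 1.5, 0, 0, 0],
    [5, 0, 0, 0, 0, 0, 0],
    [5, 0, 0, 0, 0, 0, 0],
    [5, 0, 0, 0, 0, 0, 0],
  ],
)

```text
t: 34.45
position: [482.2, 314.8, 41.8]
ee_rot: [-3.14, -0.111, -0.003]
force: [-3.1, -3.3, 5.6]
finger_gap: 0.098
finger_force: 62.1
```

send_rows(
  plan=[
    [30, 0, 0, -1, 0, 0, 0],
    [30, 0, 0, 0, 0, 0, 0],
    [30, 0, 0, 0, 0, 0, 0],
    [30, 0, 0, -30, 0, 0, 0],
    [30, 0, 0, -40, 0, 0, 0],
    [40, 0, 0, -50, 0, 0, 0],
    [40, 0, 0, 0, 0, 0, 0],
    [40, 0, 0, 0, 0, 0, 0],
  ],
)

```text
t: 35.25
position: [481.9, 315.7, 162.3]
ee_rot: [-3.138, -0.113, -0.005]
force: [-0.8, 0.0, -0.7]
finger_gap: 0.467
finger_force: 0.0
```

```bash
cat > cas.py <<'E'
from h import *
from scipy.optimize import minimize
U=8
def corners(p,x0,x1,y0,y1,z0,z1): return [S(p,x,y,z) for x in(x0,x1) for y in(y0,y1) for z in(z0,z1)]
def mask(p,z0,cam,o,sh):
    m=np.zeros(sh,np.uint8)
    for b in((-55,55,-27,27,0,22),(-40,-8,-5,5,22,50)):
        q=proj(cam,[v+(0,0,z0) for v in corners(p,*b)])
        cv2.fillConvexPoly(m,cv2.convexHull(((q-o+.5)*U-.5).round().astype(np.int32)),1)
    return m
def fit(obs,p0,z0=0):
    data=[]
    for cam,pix,box in obs:
        l,t,r,b=[int(v) for v in box]; o=np.array([l-8,t-8]); sub=pix[t-8:b+9,l-8:r+9].astype(np.uint8)
        data.append((cam,o,cv2.resize(sub,None,fx=U,fy=U,interpolation=cv2.INTER_NEAREST)))
    def cost(v):
        p=(v[0],v[1],v[2]/100); c=0
        for cam,o,M in data:
            m=mask(p,z0,cam,o,M.shape); c+=1-(m&M).sum()/max(1,(m|M).sum())
        return c
    best=None
    for y in(-.25,-.1,0,.1,.25):
        r=minimize(cost,[p0[0],p0[1],(p0[2]+y)*100],method='Nelder-Mead',options=dict(initial_simplex=np.array([p0[0],p0[1],(p0[2]+y)*100])+np.array([[0,0,0],[8,0,0],[0,8,0],[0,0,10]])))
        if best is None or r.fun<best.fun: best=r
    return np.array([best.x[0],best.x[1],best.x[2]/100]),best.fun
def find(name='new0',near=None,z0=0,tol=60):
    """list of fitted planar poses of the cassettes"""
    grab(); tr={c:[d for d in trace(c,name) if d['confidence']>.3] for c in('scene','top')}; out=[]
    for d in tr['top']:
        c=cv2.minAreaRect(cv2.findNonZero(d['pixels'].astype(np.uint8)))[0]; X=ray('top',c,z0+11)
        if near is not None and np.linalg.norm(X[:2]-near)>tol: continue
        obs=[('top',d['pixels'],d['box'])]
        for e in tr['scene']:
            if np.linalg.norm(ray('scene',cv2.minAreaRect(cv2.findNonZero(e['pixels'].astype(np.uint8)))[0],z0+15)[:2]-X[:2])<40: obs.append(('scene',e['pixels'],e['box']));break
        p,f=fit(obs,(X[0],X[1],0),z0); out.append(p); print(name,len(obs),np.round(p,3),'cost',round(f,2),'conf',round(d['confidence'],2),'rib',np.round(S(p,-24,0,0)[:2],1))
    return out
E
python3 - <<'E'
from cas import *
where(); find('new0'); find('new0'); find('old0',np.array([502,354]),3,120)
E
```

```text
t 35.25 pos [481.9 315.7 162.3] yaw 0.072 F [-0.8  0.  -0.7] gap 39.9 ff 0.0
new0 2 [ 5.12510e+02 -3.98553e+02  4.20000e-02] cost 0.24 conf 0.98 rib [ 488.5 -399.6]
new0 2 [ 4.91543e+02 -2.97903e+02  2.00000e-03] cost 0.1 conf 0.74 rib [ 467.5 -297.9]
new0 2 [ 5.13207e+02 -3.98884e+02  6.20000e-02] cost 0.21 conf 0.81 rib [ 489.3 -400.4]
new0 2 [ 4.91676e+02 -2.98010e+02 -1.40000e-02] cost 0.1 conf 0.7 rib [ 467.7 -297.7]
old0 1 [5.02831e+02 3.14175e+02 8.00000e-02] cost 0.39 conf 0.78 rib [478.9 312.3]
```

```bash
python3 - <<'E'
from h import *
plan(-0.005,[(467.6,-298,140),(467.6,-298,37)])
E
```

```text
t 35.85 pos [481.1 315.1 160.5] F [ 0.4 -0.9  0.2] gap 39.9 q7 -2.24
turn [0.    0.    0.077]
-> [ 467.6 -298.   140. ] shift [-10.4 613.1  20.5] rows>= 13
-> [ 467.6 -298.    37. ] shift [  0.   0. 103.] rows>= 3
```

send_rows(
  plan=[
    [40, 0, 0, 0, 0, 0, 0.077],
    [40, -0.7, 43.8, 1.5, 0, 0, 0],
    [40, -0.7, 43.8, 1.5, 0, 0, 0],
    [40, -0.7, 43.8, 1.5, 0, 0, 0],
    [40, -0.7, 43.8, 1.5, 0, 0, 0],
    [40, -0.7, 43.8, 1.5, 0, 0, 0],
    [40, -0.7, 43.8, 1.5, 0, 0, 0],
    [40, -0.7, 43.8, 1.5, 0, 0, 0],
    [40, -0.7, 43.8, 1.5, 0, 0, 0],
  ],
)

```text
t: 36.75
position: [473.5, -37.0, 149.0]
ee_rot: [3.142, -0.008, 0.001]
force: [1.4, -0.4, -0.7]
finger_gap: 0.468
finger_force: 0.0
```

send_rows(
  plan=[
    [40, -0.7, 43.8, 1.5, 0, 0, 0],
    [40, -0.7, 43.8, 1.5, 0, 0, 0],
    [40, -0.7, 43.8, 1.5, 0, 0, 0],
    [40, -0.7, 43.8, 1.5, 0, 0, 0],
    [40, -0.7, 43.8, 1.5, 0, 0, 0],
    [40, -0.7, 43.8, 1.5, 0, 0, 0],
    [40, 0, 0, 0, 0, 0, 0],
    [40, 0, 0, 0, 0, 0, 0],
    [40, 0, 0, 0, 0, 0, 0],
  ],
)

```text
t: 37.65
position: [468.3, -296.7, 139.6]
ee_rot: [-3.141, 0.006, 0.0]
force: [0.2, 0.1, -0.7]
finger_gap: 0.471
finger_force: 0.0
```

```bash
python3 - <<'E'
from cas import *
where(); plan(-0.005,[(467.6,-298,37)])
vision.grab_frame('scene')
for d in trace('scene','new0')[:3]:
    c=cv2.minAreaRect(cv2.findNonZero(d['pixels'].astype(np.uint8))); print(round(d['confidence'],2),np.round(d['box']),np.round(c[0],1),ray('scene',c[0],15)[:2])
E
```

```text
t 37.65 pos [ 468.3 -296.7  139.6] yaw -0.004 F [ 0.2  0.1 -0.7] gap 40.2 ff 0.0
t 37.65 pos [ 468.3 -296.7  139.6] F [ 0.2  0.1 -0.7] gap 40.2 q7 -1.06
turn [-0.001  0.     0.001]
-> [ 467.6 -298.    37. ] shift [ -0.7   1.3 102.6] rows>= 3
0.8 [193. 297. 239. 334.] [215.5 316.6] [ 493.82583175 -299.94890608]
0.78 [165. 328. 220. 361.] [189.6 348.2] [ 515.91872559 -399.7733129 ]
```

Unmoved. Descend and grip.

send_rows(
  plan=[
    [40, -0.7, 1.3, 40, 0, 0, 0],
    [40, 0, 0, 40, 0, 0, 0],
    [40, 0, 0, 18, 0, 0, 0],
    [40, 0, 0, 4, 0, 0, 0],
    [40, 0, 0, 0, 0, 0, 0],
    [5, 0, 0, 0, 0, 0, 0],
    [5, 0, 0, 0, 0, 0, 0],
    [5, 0, 0, 0, 0, 0, 0],
    [5, 0, 0, 0, 0, 0, 0],
    [5, 0, 0, 0, 0, 0, 0],
  ],
)

```text
t: 38.75
position: [468.5, -299.6, 39.4]
ee_rot: [3.141, -0.008, 0.004]
force: [-0.5, 1.5, 6.6]
finger_gap: 0.104
finger_force: 60.0
```

send_rows(
  plan=[
    [5, 0, 0, -40, 0, 0, 0],
    [5, 0, 0, -40, 0, 0, 0],
    [5, 0, 0, -20, 0, 0, -0.037],
    [5, 0, 0, 0, 0, 0, 0],
    [5, 0, 0, 0, 0, 0, 0],
    [5, 0, 0, 0, 0, 0, 0],
  ],
)

```text
t: 39.35
position: [466.3, -298.7, 136.3]
ee_rot: [-3.14, -0.049, 0.004]
force: [-0.7, 0.1, -1.6]
finger_gap: 0.105
finger_force: 59.0
```

```bash
python3 - <<'E'
from cas import *
where(); p=pickle.load(open('sh.pkl','rb'))
for y in (70,0,-70): plan(0.0325,[S(p,-45,y,145),S(p,-45,y,74),S(p,33,y,74)])
E
```

```text
t 39.35 pos [ 466.3 -298.7  136.3] yaw 0.031 F [-0.7  0.1 -1.6] gap 8.9 ff 59.0
t 39.35 pos [ 466.3 -298.7  136.3] F [-0.7  0.1 -1.6] gap 8.9 q7 -1.03
turn [-0.001  0.002 -0.001]
-> [559.3  77.  145. ] shift [ 105.2 -372.5   -8.7] rows>= 9
-> [559.3  77.   74. ] shift [ 0.  0. 71.] rows>= 2
-> [637.2  79.5  74. ] shift [78.  0.  0.] rows>= 2
t 39.35 pos [ 466.3 -298.7  136.3] F [-0.7  0.1 -1.6] gap 8.9 q7 -1.03
turn [-0.001  0.002 -0.001]
-> [561.5   7.  145. ] shift [ 105.1 -302.5   -8.7] rows>= 7
-> [561.5   7.   74. ] shift [ 0.  0. 71.] rows>= 2
-> [639.5   9.5  74. ] shift [78.  0.  0.] rows>= 2
t 39.35 pos [ 466.3 -298.7  136.3] F [-0.7  0.1 -1.6] gap 8.9 q7 -1.03
turn [-0.001  0.002 -0.001]
-> [563.8 -63.  145. ] shift [ 105.1 -232.5   -8.7] rows>= 6
-> [563.8 -63.   74. ] shift [ 0.  0. 71.] rows>= 2
-> [641.8 -60.4  74. ] shift [78.  0.  0.] rows>= 2
```

send_rows(
  plan=[
    [5, 13.1, -37.9, -1.2, 0, 0, 0],
    [5, 13.1, -37.9, -1.2, 0, 0, 0],
    [5, 13.1, -37.9, -1.2, 0, 0, 0],
    [5, 13.1, -37.9, -1.2, 0, 0, 0],
    [5, 13.1, -37.9, -1.2, 0, 0, 0],
    [5, 13.1, -37.9, -1.2, 0, 0, 0],
    [5, 13.1, -37.9, -1.2, 0, 0, 0],
    [5, 13.1, -37.9, -1.2, 0, 0, 0],
    [5, 0, 0, 0, 0, 0, 0],
    [5, 0, 0, 0, 0, 0, 0],
    [5, 0, 0, 0, 0, 0, 0],
  ],
)

```text
t: 40.45
position: [561.5, 5.7, 146.1]
ee_rot: [3.14, 0.047, -0.004]
force: [0.5, 0.3, -1.0]
finger_gap: 0.102
finger_force: 59.1
```

```bash
python3 - <<'E'
from cas import *
for i in range(3):
    where(); vision.grab_frame('top')
plan(0.0325,[(561,6.3,85),(561,6.3,71)])
E
```

```text
t 40.45 pos [561.5   5.7 146.1] yaw 0.03 F [ 0.5  0.3 -1. ] gap 8.7 ff 59.1
t 40.5 pos [561.7   5.4 146.3] yaw 0.029 F [ 0.   1.5 -2. ] gap 8.4 ff 59.1
t 40.55 pos [561.9   5.3 146.6] yaw 0.029 F [ 0.4 -0.2 -1.8] gap 8.5 ff 59.1
t 40.6 pos [562.    5.4 146.9] F [ 0.  -0.1 -1.9] gap 8.5 q7 -1.65
turn [ 0.001  0.001 -0.003]
-> [561.    6.3  85. ] shift [-1.  -0.9 61.9] rows>= 2
-> [561.    6.3  71. ] shift [ 0.  0. 14.] rows>= 1
```

send_rows(
  plan=[
    [5, 0, -0.9, 30, 0, 0, -0.003],
    [5, 0, 0, 30, 0, 0, 0],
    [5, 0, 0, 8, 0, 0, 0],
    [5, 0, 0, 7, 0, 0, 0],
    [5, 0, 0, 0, 0, 0, 0],
    [5, 0, 0, 0, 0, 0, 0],
    [5, 0, 0, 0, 0, 0, 0],
  ],
)

```text
t: 41.3
position: [563.3, 7.9, 73.6]
ee_rot: [-3.141, -0.054, -0.003]
force: [1.7, 0.4, -2.5]
finger_gap: 0.1
finger_force: 59.1
```

send_rows(
  plan=[
    [5, 0, 0, 2, 0, 0, 0],
    [5, 15, 0, 0, 0, 0, 0],
    [5, 15, 0, 0, 0, 0, 0],
    [5, 15, 0, 0, 0, 0, 0],
    [5, 0, 0, 0, 0, 0, 0],
    [5, 0, 0, 0, 0, 0, 0],
  ],
)

```text
t: 41.9
position: [606.9, 9.5, 70.3]
ee_rot: [3.141, 0.055, -0.001]
force: [-0.1, -0.3, -2.7]
finger_gap: 0.098
finger_force: 59.1
```

send_rows(
  plan=[
    [5, 15, 0, 0, 0, 0, 0],
    [5, 10, 0, 1, 0, 0, 0],
    [5, 0, 0, 1, 0, 0, 0],
    [5, 3, 0, 0, 0, 0, 0],
    [5, 2, 0, 0, 0, 0, 0],
    [5, 0, 0, 0, 0, 0, 0],
    [5, 0, 0, 0, 0, 0, 0],
  ],
)

```text
t: 42.6
position: [636.1, 10.5, 69.4]
ee_rot: [3.141, 0.055, -0.003]
force: [-5.7, -0.3, 8.1]
finger_gap: 0.104
finger_force: 60.6
```

send_rows(
  plan=[
    [5, 0, 0, -0.6, 0, 0, 0],
    [5, 2, 0, 0, 0, 0, 0],
    [5, 0, 0, 0, 0, 0, 0],
    [5, 0, 0, 0, 0, 0, 0],
  ],
)

```text
t: 43.0
position: [638.8, 10.6, 69.5]
ee_rot: [3.141, 0.055, -0.002]
force: [-3.8, -0.2, 7.1]
finger_gap: 0.096
finger_force: 60.2
```

send_rows(
  plan=[
    [5, 2, 0, 0, 0, 0, 0],
    [5, 0, 0, 0, 0, 0, 0],
    [5, 0, 0, 0, 0, 0, 0],
  ],
)

```text
t: 43.3
position: [639.7, 10.7, 69.4]
ee_rot: [3.141, 0.054, -0.006]
force: [-7.6, -1.0, 8.9]
finger_gap: 0.103
finger_force: 60.7
```

send_rows(
  plan=[
    [5, 2, 0, 0, 0, 0, 0],
    [5, 0, 0, 0, 0, 0, 0],
    [5, 0, 0, 0, 0, 0, 0],
  ],
)

```text
t: 43.6
position: [639.7, 10.7, 69.4]
ee_rot: [3.141, 0.054, -0.013]
force: [-14.2, -0.2, 14.1]
finger_gap: 0.101
finger_force: 61.5
```

send_rows(
  plan=[
    [5, 2, 0, 0, 0, 0, 0],
    [5, 0, 0, 0, 0, 0, 0],
    [5, 0, 0, 0, 0, 0, 0],
  ],
)

```text
t: 43.9
position: [639.8, 10.7, 69.4]
ee_rot: [3.141, 0.054, -0.019]
force: [-20.2, -0.6, 20.1]
finger_gap: 0.101
finger_force: 62.2
```

Home: x stops at 639.7 while the force climbs. Releasing, and checking the second fresh cassette.

send_rows(
  plan=[
    [5, -4, 0, -1, 0, 0, 0],
    [30, 0, 0, 0, 0, 0, 0],
    [30, 0, 0, 0, 0, 0, 0],
    [30, 0, 0, 0, 0, 0, 0],
    [30, 0, 0, -30, 0, 0, 0],
    [30, 0, 0, -40, 0, 0, 0],
    [40, 0, 0, -20, 0, 0, 0],
    [40, 0, 0, 0, 0, 0, 0],
  ],
)

```text
t: 44.7
position: [644.2, 10.9, 163.7]
ee_rot: [-3.141, -0.054, -0.012]
force: [0.3, -1.0, 0.3]
finger_gap: 0.47
finger_force: 0.0
```

```bash
python3 - <<'E'
from cas import *
where(); a=find('new0'); a=find('new0')
plan(0.06,[(489,-400,150),(489,-400,37)])
E
```

```text
t 44.7 pos [644.2  10.9 163.7] yaw 0.035 F [ 0.3 -1.   0.3] gap 40.1 ff 0.0
new0 2 [ 5.13102e+02 -3.98469e+02  7.30000e-02] cost 0.25 conf 0.87 rib [ 489.2 -400.2]
new0 2 [ 5.13252e+02 -3.98374e+02  6.90000e-02] cost 0.24 conf 0.88 rib [ 489.3 -400. ]
t 45.1 pos [640.9  10.7 158.7] F [-0.3 -0.9 -0. ] gap 40.2 q7 -1.64
turn [ 0.     0.002 -0.025]
-> [ 489 -400  150] shift [-176.2  400.9    8.7] rows>= 10
-> [ 489 -400   37] shift [  0.   0. 113.] rows>= 3
```

send_rows(
  plan=[
    [40, 0, 0, 0, 0, 0, -0.036],
    [40, -18, 39.9, 0.9, 0, 0, 0],
    [40, -18, 39.9, 0.9, 0, 0, 0],
    [40, -18, 39.9, 0.9, 0, 0, 0],
    [40, -18, 39.9, 0.9, 0, 0, 0],
    [40, -18, 39.9, 0.9, 0, 0, 0],
    [40, -18, 39.9, 0.9, 0, 0, 0],
    [40, -18, 39.9, 0.9, 0, 0, 0],
    [40, -18, 39.9, 0.9, 0, 0, 0],
    [40, -18, 39.9, 0.9, 0, 0, 0],
    [40, -18, 39.9, 0.9, 0, 0, 0],
    [40, 0, 0, 0, 0, 0, 0],
  ],
)

```text
t: 46.3
position: [485.1, -407.9, 150.3]
ee_rot: [3.136, 0.094, -0.005]
force: [-0.6, 0.4, -0.0]
finger_gap: 0.469
finger_force: 0.0
```

send_rows(
  plan=[
    [40, 0, 0, 0, 0, 0, 0],
    [40, 0, 0, 0, 0, 0, 0],
  ],
)

```text
t: 46.5
position: [490.8, -398.4, 150.5]
ee_rot: [-3.138, -0.114, 0.0]
force: [0.5, -0.2, -0.5]
finger_gap: 0.47
finger_force: 0.0
```

```bash
python3 - <<'E'
from cas import *
where(); plan(0.07,[(489.3,-400.1,37)])
vision.grab_frame('scene')
for d in trace('scene','new0')[:3]:
    c=cv2.minAreaRect(cv2.findNonZero(d['pixels'].astype(np.uint8))); print(round(d['confidence'],2),np.round(d['box']),np.round(c[0],1),ray('scene',c[0],15)[:2])
E
```

```text
t 46.5 pos [ 490.8 -398.4  150.5] yaw 0.072 F [ 0.5 -0.2 -0.5] gap 40.1 ff 0.0
t 46.5 pos [ 490.8 -398.4  150.5] F [ 0.5 -0.2 -0.5] gap 40.1 q7 -0.87
turn [-0.001  0.     0.002]
-> [ 489.3 -400.1   37. ] shift [ -1.6   1.6 113.5] rows>= 3
0.88 [162. 328. 221. 362.] [189.2 348.2] [ 515.06008324 -400.19304091]
0.84 [330. 245. 354. 264.] [341.3 257.8] [610.45235766  41.07728583]
```

send_rows(
  plan=[
    [40, -1.6, 1.6, 40, 0, 0, 0],
    [40, 0, 0, 40, 0, 0, 0],
    [40, 0, 0, 28, 0, 0, 0],
    [40, 0, 0, 5, 0, 0, 0],
    [40, 0, 0, 0, 0, 0, 0],
    [5, 0, 0, 0, 0, 0, 0],
    [5, 0, 0, 0, 0, 0, 0],
    [5, 0, 0, 0, 0, 0, 0],
    [5, 0, 0, 0, 0, 0, 0],
    [5, 0, 0, 0, 0, 0, 0],
  ],
)

```text
t: 47.6
position: [489.9, -402.4, 40.2]
ee_rot: [3.138, 0.111, 0.005]
force: [-1.0, 0.2, 6.0]
finger_gap: 0.1
finger_force: 61.2
```

send_rows(
  plan=[
    [5, 0, 0, -40, 0, 0, 0],
    [5, 0, 0, -40, 0, 0, 0],
    [5, 0, 0, -25, 0, 0, 0.038],
    [5, 0, 0, 0, 0, 0, 0],
    [5, 0, 0, 0, 0, 0, 0],
    [5, 0, 0, 0, 0, 0, 0],
  ],
)

```text
t: 48.2
position: [487.6, -401.0, 141.6]
ee_rot: [-3.14, -0.052, 0.003]
force: [0.2, -1.2, -1.2]
finger_gap: 0.102
finger_force: 60.1
```

```bash
python3 - <<'E'
from cas import *
where(); p=pickle.load(open('sh.pkl','rb'))
plan(0.0325,[(564,-63.5,145)])
E
```

```text
t 48.2 pos [ 487.6 -401.   141.6] yaw 0.033 F [ 0.2 -1.2 -1.2] gap 8.7 ff 60.1
t 48.2 pos [ 487.6 -401.   141.6] F [ 0.2 -1.2 -1.2] gap 8.7 q7 -0.9
turn [-0.002  0.002  0.001]
-> [564.  -63.5 145. ] shift [  87.3 -334.9   -3.4] rows>= 8
```

send_rows(
  plan=[
    [5, 10.9, -41.8, -0.5, 0, 0, 0],
    [5, 10.9, -41.8, -0.5, 0, 0, 0],
    [5, 10.9, -41.8, -0.5, 0, 0, 0],
    [5, 10.9, -41.8, -0.5, 0, 0, 0],
    [5, 10.9, -41.8, -0.5, 0, 0, 0],
    [5, 10.9, -41.8, -0.5, 0, 0, 0],
    [5, 10.9, -41.8, -0.5, 0, 0, 0],
    [5, 10.9, -41.8, -0.5, 0, 0, 0],
    [5, 0, 0, 0, 0, 0, 0],
    [5, 0, 0, 0, 0, 0, 0],
    [5, 0, 0, 0, 0, 0, 0],
  ],
)

```text
t: 49.3
position: [563.9, -65.9, 145.8]
ee_rot: [3.141, 0.049, -0.004]
force: [-0.7, -0.5, -1.3]
finger_gap: 0.096
finger_force: 60.0
```

```bash
python3 - <<'E'
from cas import *
where()
plan(0.0325,[(563,-63.3,87),(563,-63.3,72)])
E
```

```text
t 49.3 pos [563.9 -65.9 145.8] yaw 0.031 F [-0.7 -0.5 -1.3] gap 8.2 ff 60.0
t 49.3 pos [563.9 -65.9 145.8] F [-0.7 -0.5 -1.3] gap 8.2 q7 -1.51
turn [ 0.001  0.002 -0.001]
-> [563.  -63.3  87. ] shift [-0.8 -2.6 58.8] rows>= 2
-> [563.  -63.3  72. ] shift [ 0.  0. 15.] rows>= 1
```

send_rows(
  plan=[
    [5, 0, -1.6, 30, 0, 0, 0],
    [5, 0, 0, 28, 0, 0, 0],
    [5, 0, 0, 0, 0, 0, 0],
    [5, 0, 0, 0, 0, 0, 0],
    [5, 0, 0, 0, 0, 0, 0],
  ],
)

```text
t: 49.8
position: [565.6, -64.0, 90.2]
ee_rot: [3.141, 0.049, 0.003]
force: [-0.3, 0.1, -1.1]
finger_gap: 0.095
finger_force: 60.0
```

send_rows(
  plan=[
    [5, 0, -0.5, 8, 0, 0, 0],
    [5, 0, 0, 8, 0, 0, 0],
    [5, 0, 0, 3, 0, 0, 0],
    [5, 0, 0, 0, 0, 0, 0],
    [5, 0, 0, 0, 0, 0, 0],
  ],
)

```text
t: 50.3
position: [564.6, -62.5, 70.1]
ee_rot: [3.141, 0.052, -0.0]
force: [-1.7, 0.2, 2.7]
finger_gap: 0.098
finger_force: 60.5
```

send_rows(
  plan=[
    [5, 0, 0, -2, 0, 0, 0],
    [5, 15, 0, 0, 0, 0, 0],
    [5, 15, 0, 0, 0, 0, 0],
    [5, 15, 0, 0, 0, 0, 0],
    [5, 0, 0, 0, 0, 0, 0],
    [5, 0, 0, 0, 0, 0, 0],
  ],
)

```text
t: 50.9
position: [609.0, -61.0, 71.5]
ee_rot: [-3.141, -0.052, 0.002]
force: [-0.9, -0.3, -1.3]
finger_gap: 0.101
finger_force: 60.0
```

send_rows(
  plan=[
    [5, 15, 0, 0, 0, 0, 0],
    [5, 8, 0, 0, 0, 0, 0],
    [5, 0, 0, 1.4, 0, 0, 0],
    [5, 3, 0, 0, 0, 0, 0],
    [5, 0, 0, 0, 0, 0, 0],
    [5, 0, 0, 0, 0, 0, 0],
  ],
)

```text
t: 51.5
position: [635.4, -60.3, 70.4]
ee_rot: [3.141, 0.051, -0.0]
force: [-0.8, -0.2, -1.6]
finger_gap: 0.099
finger_force: 60.0
```

send_rows(
  plan=[
    [5, 3, 0, 0, 0, 0, 0],
    [5, 2, 0, 0.5, 0, 0, 0],
    [5, 0, 0, 0, 0, 0, 0],
    [5, 0, 0, 0, 0, 0, 0],
  ],
)

```text
t: 51.9
position: [641.0, -60.2, 70.2]
ee_rot: [3.141, 0.051, 0.001]
force: [0.0, -0.1, -0.6]
finger_gap: 0.1
finger_force: 60.3
```

send_rows(
  plan=[
    [5, 2, 0, 0, 0, 0, 0],
    [5, 2, 0, 0, 0, 0, 0],
    [5, 0, 0, 0, 0, 0, 0],
    [5, 0, 0, 0, 0, 0, 0],
  ],
)

```text
t: 52.3
position: [641.4, -60.2, 70.2]
ee_rot: [3.141, 0.051, -0.012]
force: [-11.7, -0.1, 10.3]
finger_gap: 0.1
finger_force: 61.8
```

send_rows(
  plan=[
    [5, 3, 0, 0, 0, 0, 0],
    [5, 0, 0, 0, 0, 0, 0],
    [5, 0, 0, 0, 0, 0, 0],
  ],
)

```text
t: 52.6
position: [641.4, -60.2, 70.2]
ee_rot: [-3.141, -0.051, 0.022]
force: [-20.0, -0.4, 16.7]
finger_gap: 0.098
finger_force: 62.8
```

send_rows(
  plan=[
    [5, -4, 0, 0, 0, 0, 0],
    [30, 0, 0, 0, 0, 0, 0],
    [30, 0, 0, 0, 0, 0, 0],
    [30, 0, 0, 0, 0, 0, 0],
    [30, 0, 0, -30, 0, 0, 0],
    [30, 0, 0, -40, 0, 0, 0],
    [30, 0, 0, -30, 0, 0, 0],
    [30, 0, 0, 0, 0, 0, 0],
    [30, 0, 0, 0, 0, 0, 0],
  ],
)

```text
t: 53.5
position: [644.3, -60.0, 170.7]
ee_rot: [3.141, 0.052, 0.003]
force: [-0.4, 0.3, 0.1]
finger_gap: 0.346
finger_force: 0.0
```

```bash
python3 - <<'E'
from cas import *
where()
p=pickle.load(open('sh.pkl','rb'))
plan(0.0325,[(560,-150,172),(443,190,172)])
im=vision.grab_frame('scene')[:,:,::-1]
b=vision.grab_frame('top')[:,:,::-1]
cv2.imwrite('pics/p5.png',np.hstack([cv2.resize(im[165:325,270:410],(437,500),interpolation=3),cv2.resize(b[150:300,120:228],(360,500),interpolation=3)]))
find('old0',np.array([502,354]),3,120)
E
```

```text
t 53.5 pos [644.3 -60.  170.7] yaw 0.033 F [-0.4  0.3  0.1] gap 29.5 ff 0.0
t 53.5 pos [644.3 -60.  170.7] F [-0.4  0.3  0.1] gap 29.5 q7 -1.52
turn [ 0.    -0.002  0.   ]
-> [ 560 -150  172] shift [-87.2  87.3  -1.3] rows>= 3
-> [443 190 172] shift [-105.9 -343.6    0. ] rows>= 8
old0 2 [4.97028e+02 3.91182e+02 7.60000e-02] cost 0.23 conf 0.79 rib [473.1 389.3]
old0 2 [5.03346e+02 3.15572e+02 7.20000e-02] cost 0.21 conf 0.65 rib [479.4 313.8]
old0 2 [4.94497e+02 4.00198e+02 1.30000e-02] cost 1.08 conf 0.33 rib [470.5 399.9]
```

View pics/p5.png

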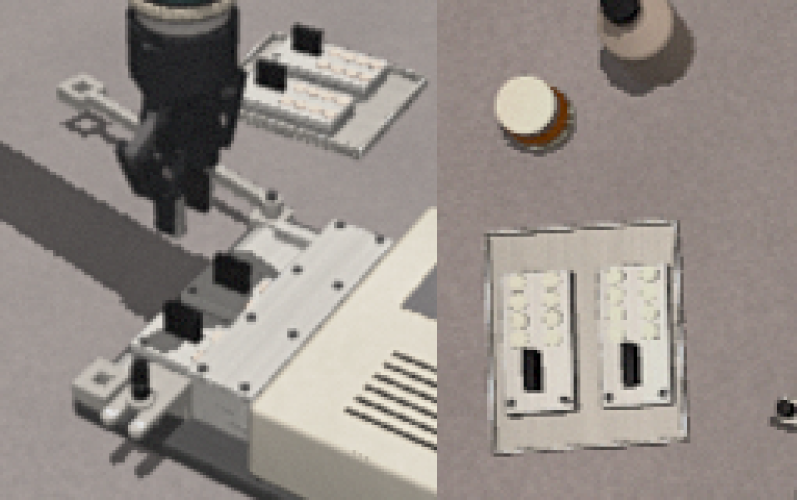

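Scene view: the two fresh cassettes are in their bays (ribs at (232,270) and (183,320)), the pin is parked, and the bar is open. Top crop: both used cassettes lie flat inside the tray at (537,345) and (635,335). Next is closing the bar.

send_rows(
  plan=[
    [30, -27.3, -36.6, 0, 0, 0, 0],
    [30, -27.3, -36.6, 0, 0, 0, 0],
    [30, -27.3, -36.6, 0, 0, 0, 0],
    [30, -27.3, -36.6, 0, 0, 0, 0],
    [30, -27.3, -36.6, 0, 0, 0, 0],
    [30, -27.3, -36.6, 0, 0, 0, 0],
    [30, -27.3, -36.6, 0, 0, 0, 0],
    [30, 0, 0, 0, 0, 0, 0.126],
    [30, 0, 0, 0, 0, 0, 0.126],
    [30, 0, 0, 0, 0, 0, 0.126],
    [30, 0, 0, 0, 0, 0, 0],
    [30, 0, 0, 0, 0, 0, 0],
  ],
  force=25,
)

```text
t: 55.0
position: [444.2, 189.9, 169.8]
ee_rot: [3.095, -0.535, -0.0]
force: [0.7, 0.1, 0.4]
finger_gap: 0.351
finger_force: 0.0
```

```bash
python3 - <<'E'
from cas import *
where(); plan(-.345,[(445.2,190.2,72)])
E
```

```text
t 55.0 pos [444.2 189.9 169.8] yaw -0.342 F [0.7 0.1 0.4] gap 30.0 ff 0.0
t 55.0 pos [444.2 189.9 169.8] F [0.7 0.1 0.4] gap 30.0 q7 -2.42
turn [0.    0.    0.003]
-> [445.2 190.2  72. ] shift [ 0.8 -0.7 97.8] rows>= 3
```

send_rows(
  plan=[
    [30, 0.8, -0.7, 40, 0, 0, 0],
    [30, 0, 0, 36, 0, 0, 0],
    [30, 0, 0, 18, 0, 0, 0],
    [30, 0, 0, 4, 0, 0, 0],
    [30, 0, 0, 0, 0, 0, 0],
    [8, 0, 0, 0, 0, 0, 0],
    [8, 0, 0, 0, 0, 0, 0],
    [8, 0, 0, 0, 0, 0, 0],
    [8, 0, 0, 0, 0, 0, 0],
  ],
)

```text
t: 55.9
position: [446.2, 190.6, 73.1]
ee_rot: [-3.094, 0.539, -0.003]
force: [-0.0, -0.1, 5.9]
finger_gap: 0.126
finger_force: 25.3
```

send_rows(
  plan=[
    [8, 0.8, 16.3, 0, 0, 0, -0.1],
    [8, 0.8, 16.3, 0, 0, 0, -0.1],
    [8, 0.8, 16.3, 0, 0, 0, -0.1],
    [8, 0.8, 16.3, 0, 0, 0, -0.1],
    [8, 0.8, 16.3, 0, 0, 0, -0.1],
    [8, 0.8, 16.3, 0, 0, 0, -0.1],
    [8, 0, 0, 0, 0, 0, 0],
  ],
)

```text
t: 56.6
position: [441.8, 91.8, 73.1]
ee_rot: [3.115, 0.398, 0.002]
force: [-2.0, 0.2, 9.1]
finger_gap: 0.124
finger_force: 25.8
```

send_rows(
  plan=[
    [8, 0.8, 16.3, 0, 0, 0, -0.1],
    [8, 0.8, 16.3, 0, 0, 0, -0.1],
    [8, 0.8, 16.3, 0, 0, 0, -0.1],
    [8, 0.8, 16.3, 0, 0, 0, -0.1],
    [8, 0.8, 16.3, 0, 0, 0, -0.1],
    [8, 0.8, 16.3, 0, 0, 0, -0.1],
    [8, 0.8, 16.3, 0, 0, 0, -0.1],
    [8, 0.8, 16.3, 0, 0, 0, -0.1],
    [8, 0, 0, 0, 0, 0, 0],
    [8, 0, 0, 0, 0, 0, 0],
  ],
)

```text
t: 57.6
position: [519.1, -7.1, 73.1]
ee_rot: [2.716, 1.577, 0.003]
force: [-0.4, 0.7, 7.8]
finger_gap: 0.128
finger_force: 25.7
```

```bash
python3 - <<'E'
from h import *
where(); s,p,R=pose(); v=p[:2]-np.array([597.9,134.2]); a0=np.arctan2(-161.7,-19.7); print('phi',(a0-np.arctan2(v[1],v[0]))%(2*np.pi),np.linalg.norm(v))
E
```

```text
t 57.6 pos [519.1  -7.1  73.1] yaw 1.052 F [-0.4  0.7  7.8] gap 11.0 ff 25.7
phi 0.38728308213259055 161.803669670932
```

send_rows(
  plan=[
    [8, 0.8, 16.3, 0, 0, 0, -0.1],
    [8, 0.8, 16.3, 0, 0, 0, -0.1],
    [8, 0.8, 16.3, 0, 0, 0, -0.1],
    [8, 0.2, 8.1, 0, 0, 0, -0.05],
    [8, 0, 0, 0, 0, 0, 0],
    [8, 0, 0, 0, 0, 0, 0],
    [8, 0, 0, 0, 0, 0, 0],
  ],
)

```text
t: 58.3
position: [572.1, -25.5, 73.1]
ee_rot: [2.398, 2.027, 0.002]
force: [1.0, 1.7, 6.4]
finger_gap: 0.124
finger_force: 25.6
```

send_rows(
  plan=[
    [8, 0.1, 4, 0, 0, 0, -0.025],
    [8, 0, 3.5, 0, 0, 0, -0.02],
    [8, 0, 0, 0, 0, 0, 0],
    [8, 0, 0, 0, 0, 0, 0],
  ],
)

```text
t: 58.7
position: [578.8, -26.5, 73.1]
ee_rot: [2.353, 2.081, -0.0]
force: [-1.7, 0.3, 8.2]
finger_gap: 0.125
finger_force: 25.8
```

```bash
python3 - <<'E'
from h import *
where(); s,p,R=pose(); v=p[:2]-np.array([597.9,134.2]); a0=np.arctan2(-161.7,-19.7); print('phi',(a0-np.arctan2(v[1],v[0])),np.linalg.norm(v))
E
```

```text
t 58.7 pos [578.8 -26.5  73.1] yaw 1.449 F [-1.7  0.3  8.2] gap 10.7 ff 25.8
phi -0.003113891827661419 161.79329961406066
```

send_rows(
  plan=[
    [8, 0, 1.5, 0, 0, 0, 0],
    [8, 0, 0, 0, 0, 0, 0],
    [8, 0, 0, 0, 0, 0, 0],
  ],
)

```text
t: 59.0
position: [578.9, -26.5, 73.1]
ee_rot: [-2.352, -2.081, 0.004]
force: [-5.4, 0.7, 11.6]
finger_gap: 0.127
finger_force: 26.1
```

send_rows(
  plan=[
    [34, 0, -1.5, 0, 0, 0, 0],
    [34, 0, 0, 0, 0, 0, 0],
    [34, 0, 0, 0, 0, 0, 0],
    [34, 0, 0, -30, 0, 0, 0],
    [34, 0, 0, -40, 0, 0, 0],
    [34, 0, 0, -30, 0, 0, 0.1416],
    [34, 0, 0, 0, 0, 0, 0.1416],
    [34, 0, 0, 0, 0, 0, 0.1416],
    [34, 0, 0, 0, 0, 0, 0.1416],
    [34, 0, 0, 0, 0, 0, 0.1416],
    [34, 0, 0, 0, 0, 0, 0.1416],
  ],
  force=40,
)

```text
t: 60.1
position: [578.9, -27.2, 171.8]
ee_rot: [-3.004, -0.919, 0.001]
force: [0.3, 0.0, -0.3]
finger_gap: 0.4
finger_force: 0.0
```

send_rows(
  plan=[
    [34, 0, 0, 0, 0, 0, 0.1416],
    [34, 0, 0, 0, 0, 0, 0.1416],
    [34, 0, 0, 0, 0, 0, 0.1416],
    [34, 0, 0, 0, 0, 0, 0.1416],
    [34, 27, 37, 0, 0, 0, 0],
    [34, 27, 37, 0, 0, 0, 0],
    [34, 27, 37, 0, 0, 0, 0],
    [34, 0, 0, 0, 0, 0, 0],
    [34, 0, 0, 0, 0, 0, 0],
    [34, 0, 0, 0, 0, 0, 0],
  ],
)

```text
t: 61.1
position: [663.2, -133.9, 171.6]
ee_rot: [-3.14, -0.055, 0.002]
force: [0.4, 0.2, 0.5]
finger_gap: 0.398
finger_force: 0.0
```

```bash
python3 - <<'E'
from h import *
where(); plan(0.033,[(662.3,-139.8,74)])
im=vision.grab_frame('scene')[:,:,::-1]
cv2.imwrite('pics/p6.png',cv2.resize(im[205:325,255:395],(700,600),interpolation=3))
E
```

```text
t 61.1 pos [ 663.2 -133.9  171.6] yaw 0.035 F [0.4 0.2 0.5] gap 34.0 ff 0.0
t 61.1 pos [ 663.2 -133.9  171.6] F [0.4 0.2 0.5] gap 34.0 q7 -1.49
turn [-0.001  0.001  0.002]
-> [ 662.3 -139.8   74. ] shift [-1.1  5.9 97.6] rows>= 3
```

View pics/p6.png

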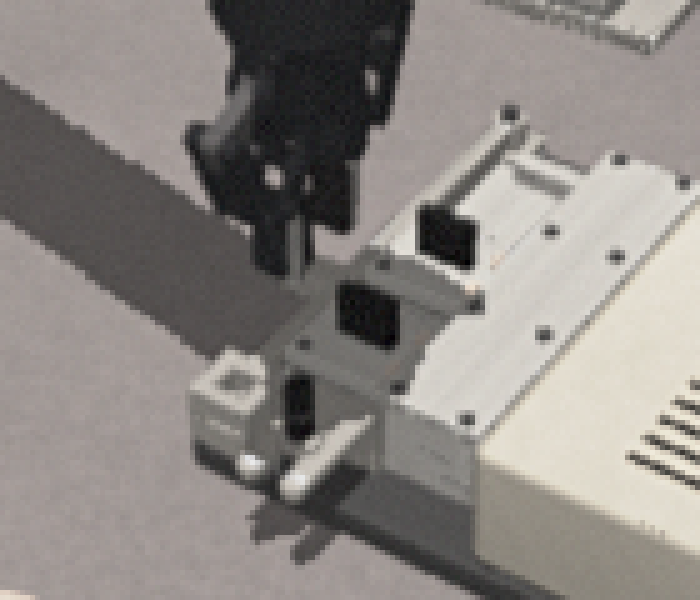

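The bar is closed, with the eye over the lug at (237,385). The pin still hangs in the fork at (298,405), below the gripper. Taking it.

send_rows(
  plan=[
    [34, -1, 5.8, 40, 0, 0, 0.002],
    [34, 0, 0, 35, 0, 0, 0],
    [34, 0, 0, 18, 0, 0, 0],
    [34, 0, 0, 4, 0, 0, 0],
    [34, 0, 0, 0, 0, 0, 0],
    [34, 0, 0, 0, 0, 0, 0],
    [8, 0, 0, 0, 0, 0, 0],
    [8, 0, 0, 0, 0, 0, 0],
    [8, 0, 0, 0, 0, 0, 0],
    [8, 0, 0, 0, 0, 0, 0],
  ],
)

```text
t: 62.15
position: [664.0, -141.3, 76.8]
ee_rot: [3.141, 0.05, 0.004]
force: [-0.9, 0.8, 6.4]
finger_gap: 0.142
finger_force: 39.0
```

send_rows(
  plan=[
    [8, 0, 0, -4, 0, 0, 0],
    [8, 0, 0, 0, 0, 0, 0],
    [8, 0, 15, 0, 0, 0, 0],
    [8, 0, 15, 0, 0, 0, 0],
    [8, 0, 15, 0, 0, 0, 0],
    [8, 0, 10, 0, 0, 0, 0],
    [8, 0, 0, 0, 0, 0, 0],
    [8, 0, 0, -37, 0, 0, 0],
    [8, 0, 0, 0, 0, 0, 0],
    [8, 0, 0, 0, 0, 0, 0],
    [8, 0, 0, 0, 0, 0, 0],
  ],
)

```text
t: 63.25
position: [664.2, -195.7, 115.4]
ee_rot: [-3.141, -0.051, 0.002]
force: [0.3, 0.3, -0.3]
finger_gap: 0.147
finger_force: 39.0
```

```bash
python3 - <<'E'
from h import *
where(); plan(0.033,[(608,-116.9,112),(608,-116.9,66)])
E
```

```text
t 63.25 pos [ 664.2 -195.7  115.4] yaw 0.032 F [ 0.3  0.3 -0.3] gap 12.5 ff 39.0
t 63.25 pos [ 664.2 -195.7  115.4] F [ 0.3  0.3 -0.3] gap 12.5 q7 -1.41
turn [-0.001  0.001 -0.001]
-> [ 608.  -116.9  112. ] shift [-53.5 -80.6   3.4] rows>= 3
-> [ 608.  -116.9   66. ] shift [ 0.  0. 46.] rows>= 1
```

send_rows(
  plan=[
    [8, -17.5, -26.9, 0, 0, 0, 0],
    [8, -17.5, -26.9, 0, 0, 0, 0],
    [8, -17.3, -26.9, 0, 0, 0, 0],
    [8, 0, 0, 0, 0, 0, 0],
    [8, 0, 0, 0, 0, 0, 0],
    [8, 0, 0, 0, 0, 0, 0],
    [8, 0, 0, 0, 0, 0, 0],
  ],
)

```text
t: 63.95
position: [610.2, -118.5, 115.7]
ee_rot: [3.141, 0.047, -0.0]
force: [0.7, -0.8, -0.5]
finger_gap: 0.147
finger_force: 39.1
```

```bash
python3 - <<'E'
from h import *
where(); plan(0.033,[(609.2,-116.9,105)])
im=vision.grab_frame('scene')[:,:,::-1]; b=vision.grab_frame('top')[:,:,::-1]
where()
p=pickle.load(open('sh.pkl','rb')); o=np.array((280,250)); k=10
c=cv2.resize(im[250:310,280:330],None,fx=k,fy=k,interpolation=3).copy()
E_=S(p,-4.5,-126,48); print(E_)
draw(c,'scene',[E_+(a,bb,0) for a,bb in((8,8),(8,-8),(-8,-8),(-8,8))],(0,255,0),k,o,True)
draw(c,'scene',[E_,E_+(0,0,50)],(0,255,0),k,o)
cv2.imwrite('pics/p7.png',c)
E
```

```text
t 63.95 pos [ 610.2 -118.5  115.7] yaw 0.03 F [ 0.7 -0.8 -0.5] gap 12.6 ff 39.1
t 63.95 pos [ 610.2 -118.5  115.7] F [ 0.7 -0.8 -0.5] gap 12.6 q7 -1.53
turn [ 0.001  0.    -0.003]
-> [ 609.2 -116.9  105. ] shift [-0.9 -1.7 10.7] rows>= 1
t 64.05 pos [ 610.1 -118.2  115.8] yaw 0.03 F [-1.1  0.1  0.4] gap 12.5 ff 39.1
[ 606.10564138 -117.6319284    48.        ]
```

View pics/p7.png

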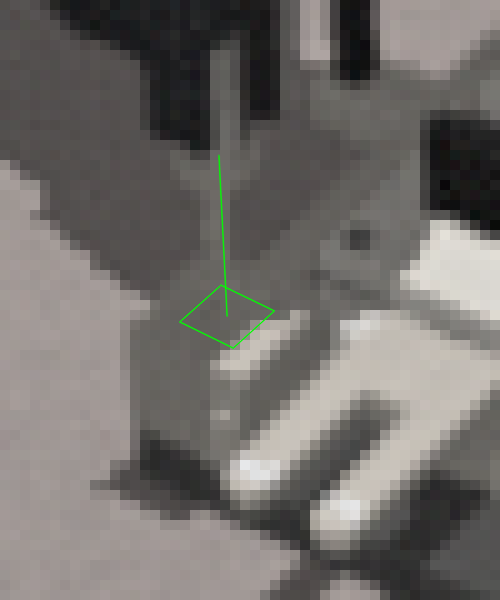

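The collar is centred near (218,165), about 1–2 mm from the projected bore line at (219,155). I'll correct y and go down in steps, watching the force.

send_rows(
  plan=[
    [8, -0.4, -1.4, 10, 0, 0, 0.003],
    [8, 0, 0, 10, 0, 0, 0],
    [8, 0, 0, 6, 0, 0, 0],
    [8, 0, 0, 0, 0, 0, 0],
    [8, 0, 0, 0, 0, 0, 0],
  ],
)

```text
t: 64.55
position: [609.3, -115.8, 89.7]
ee_rot: [-3.141, -0.045, 0.001]
force: [-0.4, -0.7, -0.3]
finger_gap: 0.151
finger_force: 39.1
```

send_rows(
  plan=[
    [8, 0, 0.6, 4, 0, 0, 0],
    [8, 0, 0, 3, 0, 0, 0],
    [8, 0, 0, 3, 0, 0, 0],
    [8, 0, 0, 0, 0, 0, 0],
    [8, 0, 0, 0, 0, 0, 0],
  ],
)

```text
t: 65.05
position: [609.4, -116.4, 80.0]
ee_rot: [-3.141, -0.045, 0.0]
force: [-0.0, -0.0, 0.6]
finger_gap: 0.146
finger_force: 39.1
```

send_rows(
  plan=[
    [8, 0, 0, 3, 0, 0, 0],
    [8, 0, 0, 3, 0, 0, 0],
    [8, 0, 0, 3, 0, 0, 0],
    [8, 0, 0, 0, 0, 0, 0],
    [8, 0, 0, 0, 0, 0, 0],
  ],
)

```text
t: 65.55
position: [609.4, -116.4, 70.9]
ee_rot: [-3.141, -0.045, 0.0]
force: [-1.1, -0.6, -1.0]
finger_gap: 0.148
finger_force: 39.1
```

send_rows(
  plan=[
    [8, 0, 0, 2, 0, 0, 0],
    [8, 0, 0, 1.5, 0, 0, 0],
    [8, 0, 0, 0, 0, 0, 0],
    [8, 0, 0, 0, 0, 0, 0],
  ],
)

```text
t: 65.95
position: [609.8, -116.5, 68.7]
ee_rot: [3.141, 0.045, 0.001]
force: [-2.1, -0.4, 7.0]
finger_gap: 0.146
finger_force: 40.0
```

Seated at 68.7, as predicted. Releasing and retreating.

send_rows(
  plan=[
    [36, 0, 0, -0.5, 0, 0, 0],
    [36, 0, 0, 0, 0, 0, 0],
    [36, 0, 0, 0, 0, 0, 0],
    [36, 0, 0, -20, 0, 0, 0],
    [36, 0, 0, -40, 0, 0, 0],
    [36, 0, 0, -40, 0, 0, 0],
    [36, -45, 0, -20, 0, 0, 0],
    [36, -45, 0, 0, 0, 0, 0],
    [36, -45, 20, 0, 0, 0, 0],
    [36, 0, 45, 0, 0, 0, 0],
    [36, 0, 45, 0, 0, 0, 0],
    [36, 0, 0, 0, 0, 0, 0],
  ],
)

```text
t: 67.15
position: [476.5, -237.3, 188.3]
ee_rot: [3.138, 0.03, 0.001]
force: [0.3, -0.2, -0.1]
finger_gap: 0.422
finger_force: 0.0
```

```bash
python3 - <<'E'
from h import *
where()
im=vision.grab_frame('scene')[:,:,::-1]; b=vision.grab_frame('top')[:,:,::-1]
cv2.imwrite('pics/p8.png',np.hstack([cv2.resize(im[165:385,150:410],(520,440),interpolation=3),cv2.resize(b[120:260,235:325],(283,440),interpolation=3)[:,:280]]))
E
```

```text
t 67.15 pos [ 476.5 -237.3  188.3] yaw 0.019 F [ 0.3 -0.2 -0.1] gap 36.0 ff 0.0
```

View pics/p8.png

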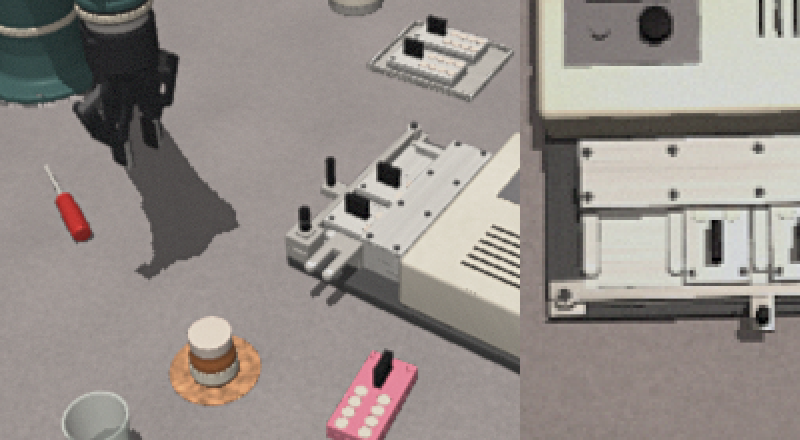

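The final view shows the jar on the mat at (210,365), the pin in the eye at (305,225), the bar closed, the fresh cassettes in the bays, the used ones in the tray, and the pink look-alike untouched.

```bash
python3 -c "
from plant import arm; print(arm.close_job())"
```

```text
the job is handed in; nothing more can be done
None
```

The changeover is done and the job is handed in: the jar is on the mat, both used cassettes are in the tray, both fresh ones are home against the stop, the bar is closed and the pin is back in; robot time was 67 s of the 210 s allowed.

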